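# Hang the oiled brush handles from the carving chest on the drying rail

### The job

Pull the pin with the red T-handle out of the chest's staple, lay it in the white tray, and lift the lid off. Take out every brush handle and hook the rollers of its blue hanger over the sloping rail, letting go so that it runs down to the stop, or up against the one before it. Then set the lid back on the empty chest, the staple up through its hasp plate, so that it sits level on the rim; leave the pin in the tray, and do not disturb the hairbrush, the burr case or the oil jar.

Things in the scene. Friction and masses are not known exactly. Their poses are not given: they have to be found in the camera images.
- chest: Fixed brown wooden chest, 150 (x) x 184 (y) mm outside, rim 130 mm above the bench. Origin: centre of its underside; front with the staple towards -x. A pale liner, 132 x 166 mm outside, 4 mm thick, stands 10 mm above the rim. Floor 8 mm thick; dividers 40 mm high make 2 x 2 cells of 60 x 76 mm, each with a brush handle or empty.
- staple (a point): Middle of the eye of the chest's upright steel staple, 99 mm in front (-x) of the chest's centre, 138 mm above the bench; axes as the chest's. Staple: 24 mm in x, 7 mm in y, its top 160 mm above the bench; the eye, 16 mm wide in x, looks along y. The pin is drawn out along the chest's +y, head first, by 55 mm or more; while it is in, the lid cannot be lifted.
- lid: Loose brown wooden lid, 0.4 kg, 150 x 184 mm, 48 mm high, open below, skirt 5 mm thick. Origin: centre of the skirt's lower edge, 130 mm above the chest's origin when seated, axes as the chest's. It stands on the rim round the liner with 4 mm play. Brass hasp plate 50 mm square, 4 mm thick, at the front (-x) lower edge; its slot, 36 (x) x 16 (y) mm, drops over the staple.
- lid_handle (a point): Middle of the dark bar handle on the lid, 71 mm above the lid's origin: 16 mm wide (lid's x), 110 mm long (lid's y), 14 mm high, with a gap of 16 mm under it. The bench in front of the rail (robot's side), to the left of the tray, is free for laying the lid down.
- lid_slot (a point): Middle of the slot in the lid's hasp plate, 99 mm in front (-x) of the lid's origin and 8 mm above it; on the staple point when the lid is seated.
- pin: Loose retaining pin, 40 g: steel shank, 8 mm in diameter, from y = -46 to +62 mm along its y axis, then a red T-handle, 10 mm thick (y), 16 mm wide (x), from 30 mm below to 34 mm above the axis (z), which stands upright by its weight. Origin: on its axis, within 4 mm of the staple's middle at the start, lying on the hasp plate with its y along the chest's y.
- pin_head (a point): The middle of the pin's red T-handle, where it meets the shank, 67 mm from the pin's origin along the pin's +y axis.
- tray: Loose shallow white plastic tray, 100 (x) x 160 (y) mm outside, 18 mm high, walls and floor 4 mm. Origin: centre of its underside.
- rail: Fixed drying rail, a 10 mm round steel bar over a base board 100 mm wide, 14 mm high. Origin: on the bench below the face of the grey stop plate (60 mm wide, 187 mm high); +x points downhill along the bar. The bar's axis: y = 0, z = 145 mm + 0.1317 x distance uphill of the stop, up to a post at x = -350 mm. A hanger let go on it rolls down to the stop at about 0.15 m/s.
- rail_top (a point): On the bar's axis, 285 mm uphill of the stop: a good place to hook a hanger on. Axes as the rail's (x level, not along the slope).
- hanger1: Loose pale brush handle, 39 mm in diameter, 48 mm high, under a blue roller hanger; 0.11 kg; stands in a cell of the chest; may be absent. Origin: centre of its foot; x is the rolling direction (either way), z up. Blue grip tab on top: 12 mm in x, 22 mm in y, z = 133 to 160 mm, at x = y = 0.
- hanger2: As hanger1. Hanger: lower arm from y = -10 to +18 mm, upper face z = 66 mm; back plate y = +14 to +18 mm, 54 mm long in x, z = 60 to 132 mm; rollers with flared flanges, 25 mm in diameter (tread 16 mm), 16 mm wide, at x = -14 and +14 mm, y = 0, axle z = 106 mm; top arm, upper face z = 133 mm.
- hanger3: As hanger1. The hanger is open towards -y: with its x along the bar and its -y side facing the bar (its yaw equal to the rail's), hold it beside the bar on the rail's +y side, move it towards -y so that the bar enters between lower arm and rollers (27 mm gap), then lower it.
- hanger4: As hanger1. Standing in the chest, the top of its tab is 168 mm above the bench, 38 mm above the rim: its foot must be lifted higher than that to pass over the others. Hung at rest against the stop, its seat point is 31 mm from the stop; in a row they stand 54 mm apart.
- hanger1_seat (a point): Point of the hanger at x = y = 0, z = 93 mm, where the bar's axis lies when its rollers sit on the bar.
- hanger2_seat (a point): As hanger1_seat, of hanger2.
- hanger3_seat (a point): As hanger1_seat, of hanger3.
- hanger4_seat (a point): As hanger1_seat, of hanger4.
- hairbrush: Bystander: finished wooden hairbrush, 200 mm long, lying on the bench.
- oil_tin: Bystander: amber jar, 64 mm in diameter, 60 mm high.
- burr_case: Bystander: flat clear case of burrs, 75 x 110 x 22 mm.
Things that resemble listed ones, but are neither listed nor needed, are in the scene too. Several things have the shape of the tray; the one meant has the colours described above.

How it is judged:
On the way, in this order (a step that is already met when the one before it is completed fails the run):
1. the pin is drawn out of the staple and the lid is still on the chest (distance between pin and lid above 0.14 m and horizontal distance between lid and chest below 0.02 m), for 0.2 s.
2. the lid is lifted off and clear of the chest (horizontal distance between lid and chest above 0.15 m), for 0.2 s.
3. every handle in the chest has been hung on the rail and has run down to the stop or the one before it (x of hanger1_seat in the frame of rail between -0.215 and -0.02 m and y of hanger1_seat in the frame of rail between -0.008 and 0.008 m and z of hanger1_seat in the frame of rail between 0.142 and 0.182 m and linear speed of each of hanger1, hanger2, hanger3, hanger4 below 0.02 m/s and (x of hanger1_seat in the frame of rail above -0.04 m or distance between hanger1_seat and hanger2_seat below 0.062 m or distance between hanger1_seat and hanger3_seat below 0.062 m or distance between hanger1_seat and hanger4_seat below 0.062 m) and x of hanger2_seat in the frame of rail between -0.215 and -0.02 m and y of hanger2_seat in the frame of rail between -0.008 and 0.008 m and z of hanger2_seat in the frame of rail between 0.142 and 0.182 m and (x of hanger2_seat in the frame of rail above -0.04 m or distance between hanger2_seat and hanger1_seat below 0.062 m or distance between hanger2_seat and hanger3_seat below 0.062 m or distance between hanger2_seat and hanger4_seat below 0.062 m) and x of hanger3_seat in the frame of rail between -0.215 and -0.02 m and y of hanger3_seat in the frame of rail between -0.008 and 0.008 m and z of hanger3_seat in the frame of rail between 0.142 and 0.182 m and (x of hanger3_seat in the frame of rail above -0.04 m or distance between hanger3_seat and hanger1_seat below 0.062 m or distance between hanger3_seat and hanger2_seat below 0.062 m or distance between hanger3_seat and hanger4_seat below 0.062 m) and x of hanger4_seat in the frame of rail between -0.215 and -0.02 m and y of hanger4_seat in the frame of rail between -0.008 and 0.008 m and z of hanger4_seat in the frame of rail between 0.142 and 0.182 m and (x of hanger4_seat in the frame of rail above -0.04 m or distance between hanger4_seat and hanger1_seat below 0.062 m or distance between hanger4_seat and hanger2_seat below 0.062 m or distance between hanger4_seat and hanger3_seat below 0.062 m) and x of any of hanger1_seat, hanger2_seat, hanger3_seat, hanger4_seat in the frame of rail above -0.04 m), for 0.2 s.
At the end, for the whole second after the job is handed in: All handles hang at rest at the rail's low end: the first within 40 mm of the stop (seat point), the others within 62 mm of a neighbour. Lid level (0.03 rad) on the chest rim, 126 to 133 mm up, within 12 mm sideways, slot on the staple. Pin wholly in the tray, head and shank below 45 mm (all of step 3 and z of lid in the frame of chest between 0.126 and 0.133 m and angle between lid's own z axis and vertical below 0.03 rad and horizontal distance between lid and chest below 0.012 m and linear speed of lid below 0.02 m/s and horizontal distance between lid_slot and staple below 0.012 m and x of pin in the frame of tray between -0.052 and 0.052 m and y of pin in the frame of tray between -0.082 and 0.082 m and z of each of pin, pin_head in the frame of tray below 0.045 m and x of pin_head in the frame of tray between -0.052 and 0.052 m and y of pin_head in the frame of tray between -0.082 and 0.082 m); the robot touches nothing.
It fails at once if a bystander is pushed more than 30 mm (distance of any of hairbrush, oil_tin, burr_case from where it was at the start of the episode above 0.03 m).
Of hanger1, hanger2, hanger3, hanger4 only 2 to 4 are there at a start; the rules pass over those that are not, and their reading is None.
At some moment in a run one of tray, lid may be knocked a few centimetres aside while the robot is not near it.
It also fails if it takes over 210 s, if anything falls off the work surface, if the arm or the gripper's body presses on something with over 40 N, if the wrist force passes 120 N, or if a joint passes its speed limit or range.

### The arm

A 7-joint arm with a two-finger parallel gripper is mounted at the origin on the work surface. World frame = base frame: x ahead of the robot, y to its left, z up, the work surface at z = 0. Lengths are in m, angles in rad, forces in N, time in s.
With the tool pointing down it reaches from about 0.4 to 0.85 m from the base axis. Payload 4.5 kg.
Tool frame: the origin (TCP) lies on the centre line of the jaws, within the pads' length; the fingertips stand r.tip_extent ahead of it and the grasp point (between the pads) is the TCP (r.tip_extent is the distance from the TCP to the fingertips, in m); z points along the fingers, y is the line along which they close (so a half turn about z gives the same grasp; the last joint's range is limited). The gripper opens to 88 mm and grips with 3 to 60 N. Pads are 18 mm wide; open, the fingers measure 123 mm over their backs; the gripper's body (75 mm by 187 mm) begins 45 mm behind the grasp point.
Start: joints at [-1.184, 0.689, -0.195, 1.565, 0.157, 0.902, -0.215], TCP at [0.216, 0.587, 0.258] pointing down, gripper open.
Joint ranges: [-3.01, 3.01], [-0.46, 2.08], [-1.47, 1.51], [0.13, 2.56], [-1, 4.14], [0.04, 2.09], [-2.66, 2.66]. Speed limits (rad/s): [2.57, 2.57, 3.14, 3.14, 3.14, 3.14, 3.14].

### API

Orientations are given as a unit quaternion [x, y, z, w].
In Python, from plant import sensors, vision, finish_job, r gives the robot as it stands. The module is installed in compiled form; this text tells all that it offers.
- The arm moves only by the tool step_arm, never from a script. Its argument "steps" is a list of rows, each a list of 2 entries, a list of its own where there are three numbers: the shift along the tool's x, y, z in cm, then the turn, a rotation vector about the tool's x, y, z in degrees. A call has 1 to 12 rows; each row shifts and turns the commanded pose from where the row before left it, along the tool's axes as they then stand; what a row does not reach is not made up. A row lasts 1/8 s, in which the tool goes at most 62.5 mm and 10.7 degrees, less where a joint would pass 70% of its speed; a pose out of reach is approached as far as the arm can. A call with a gripper value outside its range is refused whole. "claw" is the opening, from -1 (shut) to 1 (fully open), set as the call begins (left out, the last holds). The fingers move at their own pace and stop on an object; "grip_force" is the grip in N (left out, the last holds). Time passes only in rows, so rows that do not move let the fingers close. It gives the time, the measured TCP pose, the force, the opening and the grip force at its end, in the units of the state.
- sensors.get_state(): the state, without advancing time (a new reading comes with each control period).
- vision.snapshot(name): name is "scene" or "top"; returns a dict with "img" (480x640x3 uint8, red, green, blue), "fx", "fy", "cx", "cy" (pixels), "k1" (the pictures are not rectified: a ray, as slopes to the right and down, at radius r is drawn at 1 + k1 r^2 times it, then the intrinsics apply), "position" and "rotation" of the camera in the world. Camera axes: x right, y down, z forward; pixel columns grow to the right and rows downward; lengths in m; the calibration is good to about 2 mm. A picture is of the moment at which its call begins. There is no depth.
- finish_job(): hands the job in; it is judged then, once.
The state is a dict: "clock": time; "q": joint angles; "qd": joint speeds; "joint_torque": joint torques, N m; "tool_pos": TCP position; "eef_rot": TCP orientation; "contact_force": force on the tool from outside, world axes, zero at the start; "moment": the same for the moment, N m; "opening": opening from 0.0 (shut) to 1.0 (fully open); "finger_force": force on a finger pad.
Only numpy, scipy, OpenCV 4.12 (cv2) and the standard library are available. Lean on these libraries where they do the work, as an engineer would, in place of code of your own. Each camera call takes 0.05 s, during which the arm holds its last target. There are 200 camera calls.

## Working session

There is one attempt and no reset: what is moved stays moved. The work goes in short steps, Python scripts to look and compute and a tool call to move; the robot and the scene stay as the last step left them, time stands still between calls to the robot, and variables do not carry over. Pictures are saved under pics/ and viewed, at most 14 in all, crops included, and the job is handed in when it is done.

Besides the shell and the picture viewer there is one more tool, called after "Request:" by a JSON object that holds its "api" and its "payload", one argument or row to a line. step_arm: Moves the arm, as the interface text tells. Its arguments: {"type":"object","properties":{"steps":{"type":"array"},"claw":{"type":"number"},"grip_force":{"type":"number"}},"required":["steps"]}

```bash
mkdir -p pics; cat > h.py <<'E'
import numpy as np, cv2
from scipy.spatial.transform import Rotation as R
from plant import sensors, vision, finish_job, r
def snap(name,fn=None):
    s=vision.snapshot(name)
    if fn: cv2.imwrite('pics/'+fn,s['img'][:,:,::-1])
    return s
def rot(s):
    a=np.array(s['rotation'],float)
    return a if a.shape==(3,3) else R.from_quat(a).as_matrix()
def proj(s,P):
    P=np.atleast_2d(np.array(P,float)); c=(P-np.array(s['position']))@rot(s)
    u=c[:,:2]/c[:,2:]; r2=(u**2).sum(1,keepdims=True); u=u*(1+s['k1']*r2)
    return u*[s['fx'],s['fy']]+[s['cx'],s['cy']]
def ray(s,px):
    d=(np.atleast_2d(np.array(px,float))-[s['cx'],s['cy']])/[s['fx'],s['fy']]
    u=d.copy()
    for _ in range(20): u=d/(1+s['k1']*(u**2).sum(1,keepdims=True))
    v=np.c_[u,np.ones(len(u))]@rot(s).T
    return np.array(s['position']),v
def onz(s,px,z):
    o,v=ray(s,px); return o+v*((z-o[2])/v[:,2:])
E
python3 - <<'E'
from h import *
a=snap('scene','s0.png');b=snap('top','t0.png')
for s in(a,b): print({k:v for k,v in s.items() if k!='img'})
print(sensors.get_state(), r.tip_extent)
E
```

```text
{'fx': 591.7606764170878, 'fy': 591.7606764170878, 'cx': 325.1402732640135, 'cy': 231.99569676048594, 'k1': -0.08373369936295916, 'position': array([ 1.51355886, -0.77802843,  0.94159602]), 'rotation': array([ 0.79005512,  0.38907055, -0.22195552, -0.41853646])}
{'fx': 566.3851983677475, 'fy': 566.3851983677475, 'cx': 320.0837051890182, 'cy': 240.93061015810048, 'k1': 0.05530781734507053, 'position': array([ 0.2599387 , -0.06324972,  1.3975342 ]), 'rotation': array([-0.66178994,  0.74227816, -0.07811073,  0.0703983 ])}
{'clock': 0.1, 'q': array([-1.18418445,  0.68991562, -0.1945209 ,  1.5662176 ,  0.15731713,
        0.90249708, -0.21511658]), 'qd': array([-0.00021748, -0.00185724, -0.00069019, -0.00364345,  0.00181525,
        0.00155987, -0.00071798]), 'joint_torque': array([-3.38768325e-03, -5.28495455e+01, -1.27211541e+00, -1.53837883e+01,
       -5.27487556e-02,  1.91264466e-03,  4.64159211e-05]), 'tool_pos': array([0.21582084, 0.58599364, 0.25698653]), 'eef_rot': array([ 1.75458782e-01,  9.84486434e-01, -8.18627385e-04, -7.99019603e-05]), 'contact_force': array([ 0.68692875,  0.0917943 , -0.00308658]), 'moment': array([-0.00628917,  0.04083137, -0.01120866]), 'finger_force': 0.0, 'opening': 1.0012644546646439} 0.019
```

View pics/s0.png

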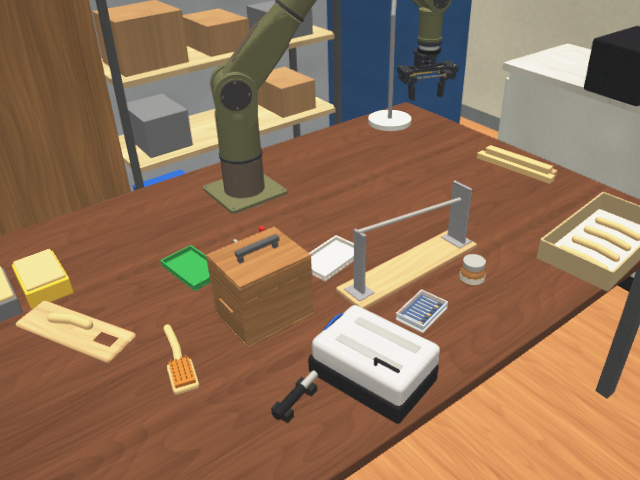

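View pics/t0.png

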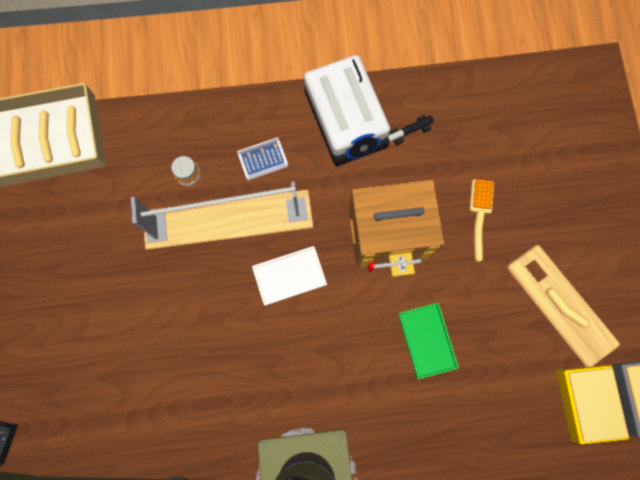

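The top view shows the chest lid at (400,215), pin head red at (371,266), white tray (290,276), and the rail from its stop (140,215) to its post (297,200). The hairbrush is at (480,215), the burr case at (263,158) and the jar at (185,168). Next I'll measure these.

```bash
python3 - <<'E'
from h import *
a=snap('scene');b=snap('top')
hsv=cv2.cvtColor(b['img'],cv2.COLOR_RGB2HSV)
def blob(m,box):
    x0,y0,x1,y1=box; k=np.zeros(m.shape,np.uint8);k[y0:y1,x0:x1]=m[y0:y1,x0:x1]*255
    c=max(cv2.findContours(k,0,2)[0],key=cv2.contourArea)[:,0].astype(float); return c
def rect(c,z,n):
    p=onz(b,c,z)[:,:2].astype(np.float32)
    (cx,cy),(w,h),t=cv2.minAreaRect(p*1000); print(n,round(cx),round(cy),'wh',round(w),round(h),'ang',round(t,1))
H,S,V=[hsv[:,:,i].astype(int) for i in range(3)]
rect(blob((S<40)&(V>180),(245,240,335,312)),0.018,'tray')
rect(blob((V<110)&(S<120),(365,195,435,230)),0.208,'handle')
rect(blob((H<20)&(S>80)&(V>120),(345,175,445,265)),0.178,'lidtop')
rect(blob(((H<6)|(H>172))&(S>180)&(V>150),(360,255,385,280)),0.17,'pinhead')
rect(blob((H>15)&(H<30)&(S>80)&(V>170),(140,185,320,255)),0.014,'board')
rect(blob((H>18)&(H<32)&(S>90)&(V>150),(385,245,420,280)),0.142,'hasp')
A=cv2.resize(a['img'][170:310,320:490],None,fx=3.2,fy=3.2,interpolation=cv2.INTER_CUBIC)
B=cv2.resize(b['img'][175:255,125:325],None,fx=4,fy=4,interpolation=cv2.INTER_CUBIC)
cv2.imwrite('pics/A.png',A[:,:,::-1]);cv2.imwrite('pics/B.png',B[:,:,::-1])
C=cv2.resize(b['img'][175:285,340:450],None,fx=5,fy=5,interpolation=cv2.INTER_CUBIC)
cv2.imwrite('pics/C.png',C[:,:,::-1])
E
```

```text
tray 477 -10 wh 101 161 ang 12.2
handle 553 -268 wh 15 106 ang 0.6
lidtop 550 -263 wh 223 204 ang 83.3
pinhead 454 -197 wh 10 16 ang 71.2
board 637 130 wh 101 420 ang 1.3
hasp 473 -269 wh 55 25 ang 89.9
```

View pics/A.png

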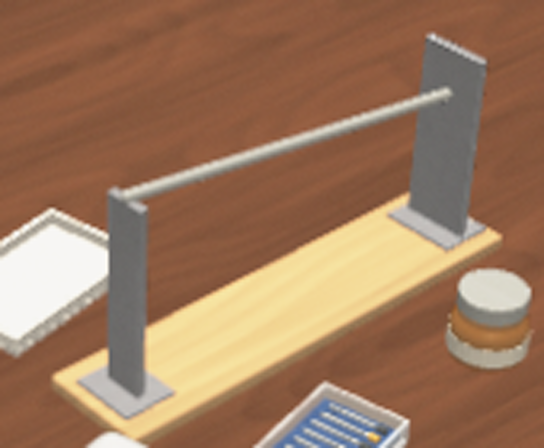

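View pics/B.png

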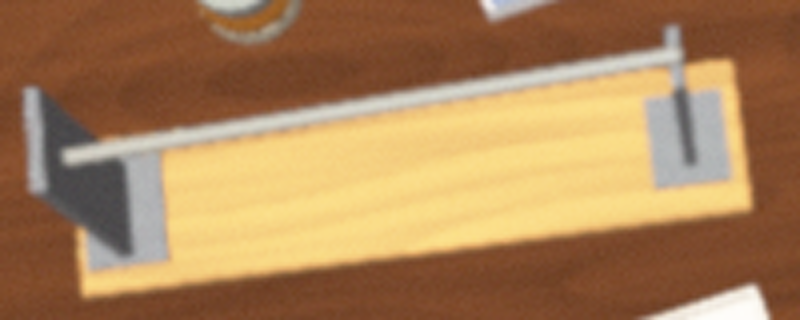

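View pics/C.png

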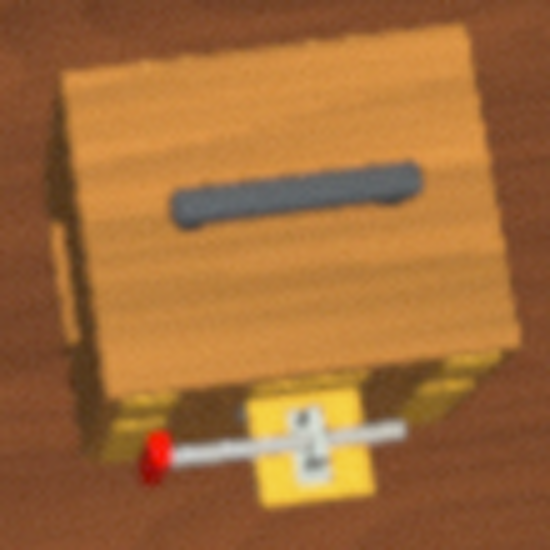

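The stop–bar junction is at A(447,95) / B(67,156), and the post junction at A(122,198) / B(678,55). In crop C the lid top corners and the pin are clear.

```bash
cat >> h.py <<'E'
def tri(a,pa,b,pb):
    o1,v1=ray(a,pa);o2,v2=ray(b,pb);out=[]
    for d1,d2 in zip(v1,v2):
        t=np.linalg.lstsq(np.c_[d1,-d2],o2-o1,rcond=None)[0]
        p,q=o1+d1*t[0],o2+d2*t[1]; out.append(np.r_[(p+q)/2,np.linalg.norm(p-q)])
    return np.array(out)
E
python3 - <<'E'
from h import *
np.set_printoptions(precision=4,suppress=True)
a=snap('scene');b=snap('top')
pa=np.array([[447,95],[122,198]])/3.2+[320-.3,170-.3]; pb=np.array([[67,156],[678,55]])/4+[125-.4,175-.4]
T=tri(a,pa,b,pb);print(T)
print('onz',onz(b,pb[:1],.145),onz(b,pb[1:],.145+.046))
# bar line from top: fit mid-of-bar
c=np.array([[63,73],[466,27],[519,343],[107,398]])/5+[340-.4,175-.4]
L=onz(b,c,.178);print(L,L.mean(0)); 
for i,j in((0,1),(3,2),(0,3),(1,2)):
    d=L[j]-L[i];print(np.degrees(np.arctan2(d[1],d[0])),np.linalg.norm(d))
P=np.array([[170,454],[404,430],[312,440],[252,399],[362,388],[376,492],[266,507],[158,445]])/5+[340-.4,175-.4]
print(onz(b,P[:3],.144),onz(b,P[3:7],.14),onz(b,P[3:7],.14).mean(0)); print(onz(b,P[7:],.15))
E
```

```text
[[ 0.6343  0.302   0.1448  0.0047]
 [ 0.6397 -0.0503  0.1914  0.0063]]
onz [[0.6358 0.3039 0.145 ]] [[ 0.6417 -0.0477  0.191 ]]
[[ 0.6289 -0.1768  0.178 ]
 [ 0.6293 -0.3592  0.178 ]
 [ 0.4832 -0.3598  0.178 ]
 [ 0.4794 -0.1773  0.178 ]] [ 0.5552 -0.2683  0.178 ]
-89.87101550281263 0.18241019063326513
-88.81691946202861 0.1825773749987216
-179.81802979731938 0.1494697176505282
-179.76336838739448 0.14611114359600097
[[ 0.457  -0.2052  0.144 ]
 [ 0.4559 -0.3108  0.144 ]
 [ 0.4561 -0.2692  0.144 ]] [[ 0.4784 -0.2457  0.14  ]
 [ 0.4777 -0.2957  0.14  ]
 [ 0.4301 -0.2949  0.14  ]
 [ 0.4289 -0.2451  0.14  ]] [ 0.4538 -0.2703  0.14  ]
[[ 0.4607 -0.1997  0.15  ]]
```

```bash
cat > d.py <<'E'
import sys; from h import *
# usage: d.py x y z yaw ... (m, deg of tool y; tool down) -> turn needed, then shift in turned tool axes (cm)
np.set_printoptions(precision=2,suppress=True)
s=sensors.get_state(); p=np.array(s['tool_pos']); Rt=R.from_quat(s['eef_rot'])
print('t %.1f'%s['clock'],'pos',p.round(4),'yaw %.2f'%np.degrees(np.arctan2(*Rt.as_matrix()[[1,0],[1,1]])),'open %.3f'%s['opening'],'F',s['contact_force'],s['finger_force'],'q7 %.2f'%s['q'][6])
v=list(map(float,sys.argv[1:]))
for x,y,z,w in zip(*[iter(v)]*4):
    c,n=np.cos(np.radians(w)),np.sin(np.radians(w)); M=np.array([[-n,c,0],[c,n,0],[0,0,-1]]).T
    M=np.array([[n,c,0],[-c,n,0],[0,0,-1]]).T if 0 else np.c_[[-n,c,0],[c,n,0],[0,0,-1]]
    if np.linalg.det(M)<0: M[:,0]*=-1
    G=R.from_matrix(M)
    print('turn',np.degrees((Rt.inv()*G).as_rotvec()),'shift',M.T@(np.array([x,y,z])-p)*100)
    p=np.array([x,y,z]);Rt=G
E
python3 d.py .5 .45 .27 90.6 .5 -.2 .25 90.6 .4575 -.2 .25 90.6 .4575 -.2 .171 90.6
```

```text
t 0.3 pos [0.22 0.59 0.26] yaw 69.79 open 1.000 F [-0.34 -0.35  0.11] 0.0 q7 -0.22
turn [ -0.03  -0.   -20.81] shift [-28.27 -13.93  -1.25]
turn [0. 0. 0.] shift [  0.68 -65.     2.  ]
turn [0. 0. 0.] shift [4.25 0.04 0.  ]
turn [0. 0. 0.] shift [0.  0.  7.9]
```

Request:
{"api": "step_arm", "payload": {
  "steps": [
    [[-4.7, -2.3, -0.2], [0, 0, -7]],
    [[-5, -1, 0], [0, 0, -7]],
    [[-5, -1, 0], [0, 0, -6.8]],
    [[-5, -2, 0], [0, 0, 0]],
    [[-5, -3, 0], [0, 0, 0]],
    [[-4, -4, 0], [0, 0, 0]],
    [[0, -5, 0], [0, 0, 0]],
    [[0, -6, 0], [0, 0, 0]],
    [[0, -6, 0], [0, 0, 0]],
    [[0, -6, 0], [0, 0, 0]],
    [[0, -6, 0], [0, 0, 0]],
    [[0, -6, 0], [0, 0, 0]]
  ],
  "claw": -0.05,
  "grip_force": 20
}}

```text
clock: 1.8
tool_pos: [0.4916, 0.0717, 0.2599]
eef_rot: [-0.005, 1.0, -0.0, 0.0]
contact_force: [0.4, -0.0, 0.6]
opening: 0.473
finger_force: 0.0
```

Request:
{"api": "step_arm", "payload": {
  "steps": [
    [[0, -6, 0], [0, 0, 0]],
    [[0, -6, 0], [0, 0, 0]],
    [[0, -6, 0], [0, 0, 0]],
    [[0, -6, 0], [0, 0, 0]],
    [[0, -5, 0], [0, 0, 0]],
    [[0, 0, 0], [0, 0, 0]],
    [[0, 0, 0], [0, 0, 0]]
  ]
}}

```text
clock: 2.68
tool_pos: [0.4946, -0.2155, 0.2596]
eef_rot: [-0.005, 1.0, 0.001, 0.0]
contact_force: [-0.6, 0.6, 0.0]
opening: 0.473
finger_force: 0.0
```

```bash
python3 d.py .4575 -.2 .24 90.6 .4575 -.2 .172 90.6
```

```text
t 2.7 pos [ 0.49 -0.22  0.26] yaw 90.61 open 0.473 F [-0.59  0.61  0.04] 0.0 q7 1.59
turn [0.06 0.01 0.01] shift [3.7  1.59 1.96]
turn [0. 0. 0.] shift [0.  0.  6.8]
```

Request:
{"api": "step_arm", "payload": {
  "steps": [
    [[3.7, 1.6, 2.0], [0, 0, 0]],
    [[0, 0, 0], [0, 0, 0]],
    [[0, 0, 3.4], [0, 0, 0]],
    [[0, 0, 3.4], [0, 0, 0]],
    [[0, 0, 0], [0, 0, 0]]
  ]
}}

```text
clock: 3.3
tool_pos: [0.4573, -0.1991, 0.1706]
eef_rot: [-0.007, 1.0, 0.001, -0.001]
contact_force: [0.1, -0.0, -0.0]
opening: 0.48
finger_force: 0.0
```

Request:
{"api": "step_arm", "payload": {
  "steps": [
    [[0, 0, 0], [0, 0, 0]],
    [[0, 0, 0], [0, 0, 0]],
    [[0, 0, 0], [0, 0, 0]],
    [[0, 0, 0], [0, 0, 0]]
  ],
  "claw": -1
}}

```text
clock: 3.8
tool_pos: [0.4578, -0.2008, 0.1723]
eef_rot: [-0.005, 1.0, -0.0, 0.001]
contact_force: [0.5, 1.2, 1.8]
opening: 0.111
finger_force: 20.0
```

```bash
python3 d.py .4575 -.2 .172 90.6;python3 - <<'E'
from h import *
a=snap('scene');b=snap('top')
A=cv2.resize(a['img'][190:310,190:330],None,fx=4,fy=4,interpolation=2)
B=cv2.resize(b['img'][205:325,330:410],None,fx=4,fy=4,interpolation=2)
cv2.imwrite('pics/g1.png',np.hstack([A,B[:480]])[:,:800,::-1])
E
```

```text
t 3.8 pos [ 0.46 -0.2   0.17] yaw 90.58 open 0.111 F [0.5  1.16 1.78] 20.000231802114286 q7 1.48
turn [-0.01  0.08 -0.02] shift [0.03 0.08 0.03]
```

View pics/g1.png

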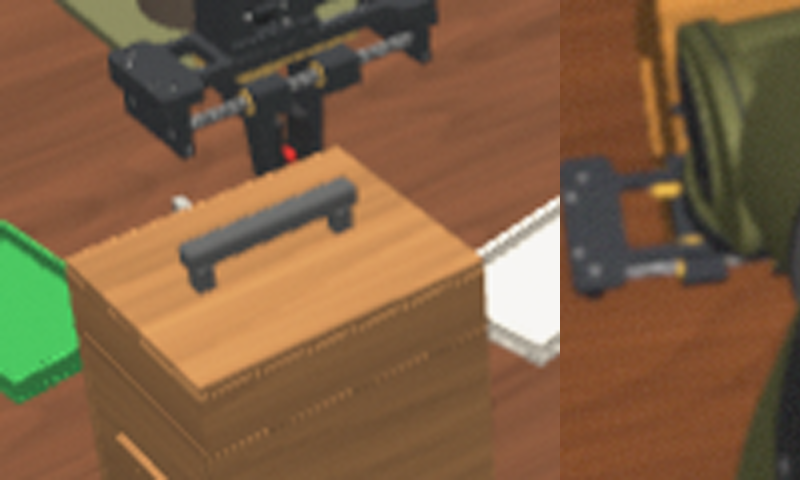

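The head is gripped: opening is about 10 mm and the red shows between the fingers at (290,155). Pulling now.

Request:
{"api": "step_arm", "payload": {
  "steps": [
    [[0, 1.2, 0], [0, 0, 0]],
    [[0, 2, 0], [0, 0, 0]],
    [[0, 2, 0], [0, 0, 0]],
    [[0, 2, 0], [0, 0, 0]],
    [[0, 2.5, 0], [0, 0, 0]],
    [[0, 3, 0], [0, 0, 0]],
    [[0, 3, 0], [0, 0, 0]],
    [[0, 0, -3], [0, 0, 0]],
    [[0, 0, 0], [0, 0, 0]]
  ]
}}

```text
clock: 5.03
tool_pos: [0.4564, -0.0425, 0.2027]
eef_rot: [-0.006, 1.0, 0.0, 0.001]
contact_force: [0.4, -0.8, -0.3]
opening: 0.11
finger_force: 20.0
```

```bash
python3 - <<'E'
from h import *
a=snap('scene','s2.png');b=snap('top')
hsv=cv2.cvtColor(b['img'],cv2.COLOR_RGB2HSV);H,S,V=[hsv[:,:,i].astype(int) for i in range(3)]
m=((S<40)&(V>180)).astype(np.uint8)*255; k=np.zeros_like(m);k[235:330,230:350]=m[235:330,230:350]
c=max(cv2.findContours(k,0,2)[0],key=cv2.contourArea)[:,0].astype(float)
print(cv2.minAreaRect((onz(b,c,.018)[:,:2]*1000).astype(np.float32)))
E
python3 d.py .487 .047 .15 102 .487 .047 .062 102
```

```text
((440.18499755859375, 40.47866439819336), (50.41093444824219, 47.67791748046875), 13.012490272521973)
t 5.1 pos [ 0.46 -0.04  0.2 ] yaw 90.59 open 0.109 F [-0.52 -0.58  0.01] 19.999908045865595 q7 1.21
turn [  0.01  -0.02 -11.41] shift [-4.97  8.2   5.14]
turn [0. 0. 0.] shift [0.  0.  8.8]
```

View pics/s2.png

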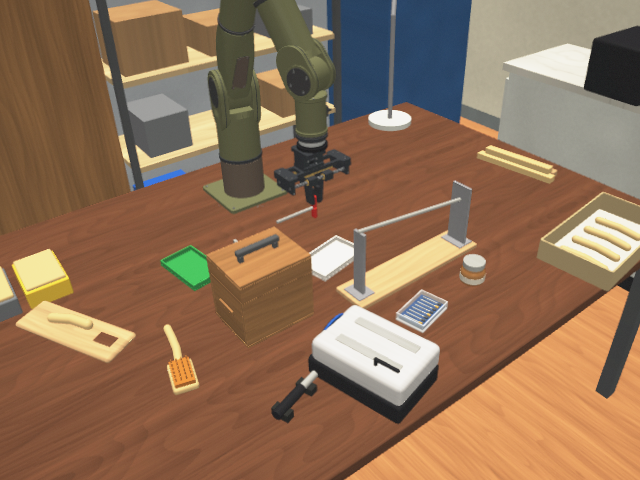

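The pin is out and hangs level from the gripper, and the tray hasn't moved. Laying the pin in the tray.

Request:
{"api": "step_arm", "payload": {
  "steps": [
    [[-0.9, 4.4, 0], [0, 0, -5.7]],
    [[0, 4.4, 0], [0, 0, -5.7]],
    [[0, 0, 0], [0, 0, 0]]
  ]
}}

```text
clock: 5.5
tool_pos: [0.4588, 0.0476, 0.2009]
eef_rot: [-0.108, 0.994, 0.001, -0.001]
contact_force: [0.5, 0.3, -0.6]
opening: 0.112
finger_force: 20.0
```

```bash
python3 d.py .465 .046 .15 102 .465 .046 .064 102
```

```text
t 5.5 pos [0.46 0.05 0.2 ] yaw 102.35 open 0.112 F [ 0.48  0.29 -0.56] 19.99983200104907 q7 1.18
turn [ 0.15 -0.04  0.35] shift [-0.57 -0.29  5.09]
turn [0. 0. 0.] shift [0.  0.  8.6]
```

Request:
{"api": "step_arm", "payload": {
  "steps": [
    [[-0.6, -0.3, 5], [0, 0, 0]],
    [[0, 0, 3.5], [0, 0, 0]],
    [[0, 0, 2.5], [0, 0, 0]],
    [[0, 0, 1.5], [0, 0, 0]],
    [[0, 0, 1.0], [0, 0, 0]],
    [[0, 0, 0], [0, 0, 0]]
  ]
}}

```text
clock: 6.25
tool_pos: [0.4657, 0.0412, 0.0662]
eef_rot: [-0.104, 0.995, -0.001, -0.001]
contact_force: [0.9, -0.3, -0.8]
opening: 0.114
finger_force: 20.0
```

Request:
{"api": "step_arm", "payload": {
  "steps": [
    [[0, 0, 0], [0, 0, 0]],
    [[0, 0, 0], [0, 0, 0]],
    [[0, 0, 0], [0, 0, 0]],
    [[0, 0, -2], [0, 0, 0]],
    [[0, 0, -4], [0, 0, 0]],
    [[0, 0, -6], [0, 0, 0]],
    [[0, 0, -6], [0, 0, 0]],
    [[0, -5, -1], [0, 0, 0]],
    [[0, -6, 0], [0, 0, 5]],
    [[0, -6, 0], [0, 0, 6]],
    [[0, -6, 0], [0, 0, 0]],
    [[0, 0, 0], [0, 0, 0]]
  ],
  "claw": -0.45
}}

```text
clock: 7.75
tool_pos: [0.4957, -0.1912, 0.2561]
eef_rot: [-0.003, 1.0, -0.002, -0.001]
contact_force: [-0.1, 0.7, -1.0]
opening: 0.274
finger_force: 0.0
```

```bash
python3 - <<'E'
from h import *
a=snap('scene');b=snap('top')
A=cv2.resize(a['img'][200:300,240:380],None,fx=4,fy=4,interpolation=2)
cv2.imwrite('pics/g3.png',A[:,:,::-1])
E
python3 d.py .554 -.269 .25 0.6 .554 -.269 .20 0.6 .554 -.269 .25 180.6
```

```text
t 7.8 pos [ 0.5  -0.18  0.26] yaw 90.90 open 0.275 F [ 0.11  1.23 -0.03] 0.0 q7 1.54
turn [ 0.01 -0.05 90.3 ] shift [-8.47  5.64  0.65]
turn [0. 0. 0.] shift [0. 0. 5.]
turn [  -0.   -0. -180.] shift [ 0.  0. -5.]
```

View pics/g3.png

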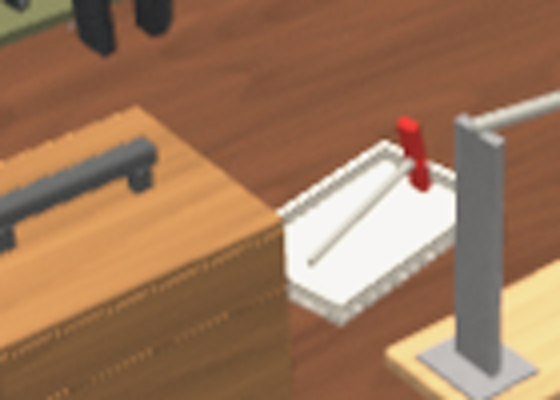

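The pin lies in the tray, with its head leaning at the far end and well inside. Next, the lid.

Request:
{"api": "step_arm", "payload": {
  "steps": [
    [[0, 0, -2], [0, 0, 10.3]],
    [[0, 0, 0], [0, 0, 10]],
    [[0, 0, 0], [0, 0, 10]],
    [[0, 0, 0], [0, 0, 10]],
    [[0, 0, 0], [0, 0, 10]],
    [[0, 0, 0], [0, 0, 10]],
    [[0, 0, 0], [0, 0, 10]],
    [[0, 0, 0], [0, 0, 10]],
    [[0, 0, 0], [0, 0, 10]],
    [[-4.2, 2.8, 0], [0, 0, 0]],
    [[-4.2, 2.8, 0], [0, 0, 0]],
    [[0, 0, 0], [0, 0, 0]]
  ],
  "claw": 0.2
}}

```text
clock: 9.35
tool_pos: [0.5557, -0.2692, 0.2763]
eef_rot: [0.703, 0.711, 0.0, 0.001]
contact_force: [0.1, 0.1, -0.8]
opening: 0.602
finger_force: 0.0
```

```bash
python3 d.py .554 -.268 .25 0.6 .554 -.268 .203 0.6
```

```text
t 9.3 pos [ 0.56 -0.27  0.28] yaw 0.65 open 0.602 F [ 0.12  0.12 -0.83] 0.0 q7 0.43
turn [0.07 0.07 0.05] shift [ 0.12 -0.17  2.63]
turn [0. 0. 0.] shift [0.  0.  4.7]
```

Request:
{"api": "step_arm", "payload": {
  "steps": [
    [[0.1, -0.2, 2.6], [0, 0, 0]],
    [[0, 0, 2.4], [0, 0, 0]],
    [[0, 0, 2.3], [0, 0, 0]],
    [[0, 0, 0], [0, 0, 0]]
  ]
}}

```text
clock: 9.85
tool_pos: [0.5511, -0.2635, 0.2022]
eef_rot: [0.702, 0.713, -0.0, -0.003]
contact_force: [0.1, -0.1, 0.1]
opening: 0.599
finger_force: 0.0
```

Request:
{"api": "step_arm", "payload": {
  "steps": [
    [[0, 0, 0], [0, 0, 0]],
    [[0, 0, 0], [0, 0, 0]],
    [[0, 0, 0], [0, 0, 0]],
    [[0, 0, 0], [0, 0, 0]],
    [[0, 0, 0], [0, 0, 0]]
  ],
  "claw": -1,
  "grip_force": 45
}}

```text
clock: 10.48
tool_pos: [0.5531, -0.2671, 0.2043]
eef_rot: [0.703, 0.711, 0.001, 0.001]
contact_force: [1.4, 0.0, 2.2]
opening: 0.175
finger_force: 45.0
```

Request:
{"api": "step_arm", "payload": {
  "steps": [
    [[0, 0, -1], [0, 0, 0]],
    [[0, 0, -1.5], [0, 0, 0]],
    [[0, 0, -2], [0, 0, 0]],
    [[0, 0, -2], [0, 0, 0]],
    [[0, 0, -2], [0, 0, 0]],
    [[0, 0, -2], [0, 0, 0]],
    [[0, 0, 0], [0, 0, 0]]
  ]
}}

```text
clock: 11.35
tool_pos: [0.5527, -0.2676, 0.3106]
eef_rot: [0.703, 0.711, 0.001, 0.002]
contact_force: [-0.6, 0.4, -4.0]
opening: 0.174
finger_force: 45.0
```

```bash
python3 d.py .46 .24 .31 0.6 .46 .24 .075 .6;  python3 - <<'E'
from h import *
snap('scene','s4.png')
E
```

```text
t 11.3 pos [ 0.55 -0.27  0.31] yaw 0.67 open 0.174 F [-0.65  0.42 -3.97] 44.99859318137169 q7 0.43
turn [0.18 0.09 0.07] shift [50.85 -8.74  0.06]
turn [0. 0. 0.] shift [ 0.   0.  23.5]
```

View pics/s4.png

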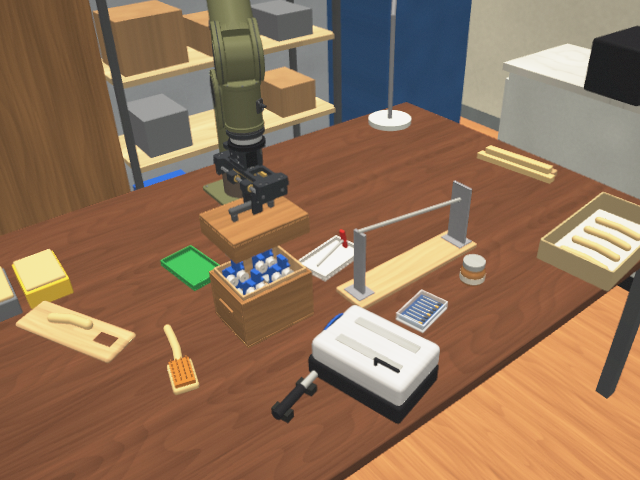

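The lid is off at (255,215) and there are hangers in the chest. Laying the lid down left of the tray.

Request:
{"api": "step_arm", "payload": {
  "steps": [
    [[2, -0.4, 0], [0, 0, 0]],
    [[4, -0.7, 0], [0, 0, 0]],
    [[5, -0.9, 0], [0, 0, 0]],
    [[5, -0.9, 0], [0, 0, 0]],
    [[5, -0.9, 0], [0, 0, 0]],
    [[5, -0.9, 0], [0, 0, 0]],
    [[5, -0.9, 0], [0, 0, 0]],
    [[5, -0.9, 0], [0, 0, 0]],
    [[5, -0.9, 0], [0, 0, 0]],
    [[5, -0.9, 0], [0, 0, 0]],
    [[3, -0.5, 0], [0, 0, 0]],
    [[1.9, 0, 0], [0, 0, 0]]
  ]
}}

```text
clock: 12.9
tool_pos: [0.4569, 0.2422, 0.3079]
eef_rot: [0.702, 0.712, -0.001, -0.0]
contact_force: [-0.1, 0.2, -4.2]
opening: 0.169
finger_force: 45.0
```

Request:
{"api": "step_arm", "payload": {
  "steps": [
    [[0, 0, 3], [0, 0, 0]],
    [[0, 0, 5], [0, 0, 0]],
    [[0, 0, 5], [0, 0, 0]],
    [[0, 0, 4], [0, 0, 0]],
    [[0, 0, 3], [0, 0, 0]],
    [[0, 0, 1.5], [0, 0, 0]],
    [[0, 0, 1], [0, 0, 0]],
    [[0, 0, 0], [0, 0, 0]]
  ]
}}

```text
clock: 13.9
tool_pos: [0.4584, 0.2407, 0.0838]
eef_rot: [0.703, 0.711, 0.0, 0.0]
contact_force: [0.3, -0.0, -3.8]
opening: 0.176
finger_force: 45.0
```

```bash
python3 d.py .46 .24 .075 0.6;  python3 - <<'E'
from h import *
b=snap('top')
A=cv2.resize(b['img'][165:275,335:450],None,fx=5,fy=5,interpolation=2)
cv2.imwrite('pics/c5.png',A[:,:,::-1])
E
```

```text
t 13.9 pos [0.46 0.24 0.08] yaw 0.67 open 0.176 F [ 0.26 -0.   -3.81] 44.998447224497795 q7 -0.50
turn [0.01 0.   0.07] shift [-0.07  0.16  0.88]
```

View pics/c5.png

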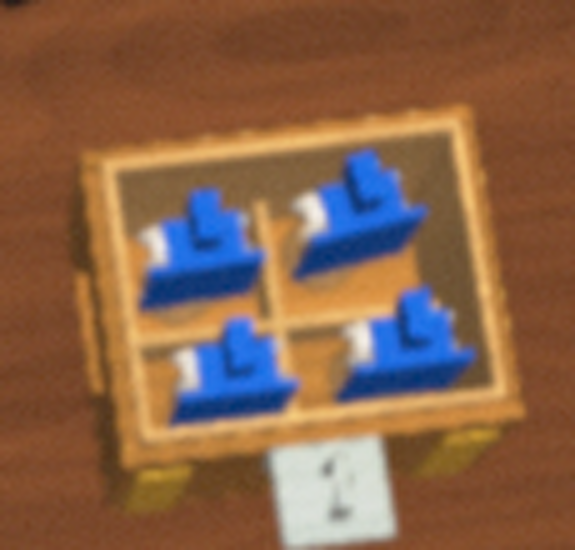

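Four hangers, all with their back plates towards the robot, so yaw is about 90° as on the rail. Tab tops in the crop: (205,200), (362,162), (238,330), (415,300). Lowering and releasing the lid, then clearing to measure.

Request:
{"api": "step_arm", "payload": {
  "steps": [
    [[0, 0, 0.5], [0, 0, 0]],
    [[0, 0, 0.4], [0, 0, 0]],
    [[0, 0, 0], [0, 0, 0]]
  ]
}}

```text
clock: 14.32
tool_pos: [0.458, 0.2408, 0.0746]
eef_rot: [0.703, 0.711, -0.0, -0.0]
contact_force: [-0.0, -0.1, -4.6]
opening: 0.178
finger_force: 45.0
```

Request:
{"api": "step_arm", "payload": {
  "steps": [
    [[0, 0, 0], [0, 0, 0]],
    [[0, 0, 0], [0, 0, 0]],
    [[0, 0, 0], [0, 0, 0]],
    [[0, 0, -3], [0, 0, 0]],
    [[0, 0, -6], [0, 0, 0]],
    [[0, 0, -6], [0, 0, 0]],
    [[-3, 0, -6], [0, 0, 0]]
  ],
  "claw": -0.2
}}

```text
clock: 15.2
tool_pos: [0.4583, 0.2148, 0.283]
eef_rot: [0.701, 0.713, 0.001, -0.0]
contact_force: [2.0, 0.1, -0.4]
opening: 0.4
finger_force: 0.0
```

```bash
cat > m.py <<'E'
from h import *
b=snap('top')
hsv=cv2.cvtColor(b['img'],cv2.COLOR_RGB2HSV);H,S,V=[hsv[:,:,i].astype(int) for i in range(3)]
m=((H>105)&(H<122)&(S>150)).astype(np.uint8)*255; k=np.zeros_like(m);k[165:275,335:450]=m[165:275,335:450]
for c in cv2.findContours(k,0,2)[0]:
    if cv2.contourArea(c)<60: continue
    sub=np.zeros_like(k);cv2.drawContours(sub,[c],-1,255,-1)
    # back plate: dark blue, top edge; use bright tab top = uppermost part
    vv=V[sub>0]; 
    c=c[:,0].astype(float); print('area',cv2.contourArea(c.astype(np.float32)),'V',np.percentile(vv,[10,50,90]))
A=cv2.resize(b['img'][170:260,350:440],None,fx=8,fy=6.6,interpolation=cv2.INTER_LANCZOS4)
A=cv2.convertScaleAbs(A,alpha=1.2)
cv2.imwrite('pics/c6.png',A[:,:,::-1])
E
python3 m.py; python3 d.py
```

```text
area 216.5 V [118. 204. 231.]
area 235.5 V [117. 200. 229.]
area 254.5 V [116. 189. 229.]
area 253.5 V [116.  188.5 228. ]
t 15.2 pos [0.46 0.21 0.29] yaw 0.47 open 0.399 F [ 0.46 -4.23  3.72] 0.0 q7 -0.47
```

View pics/c6.png

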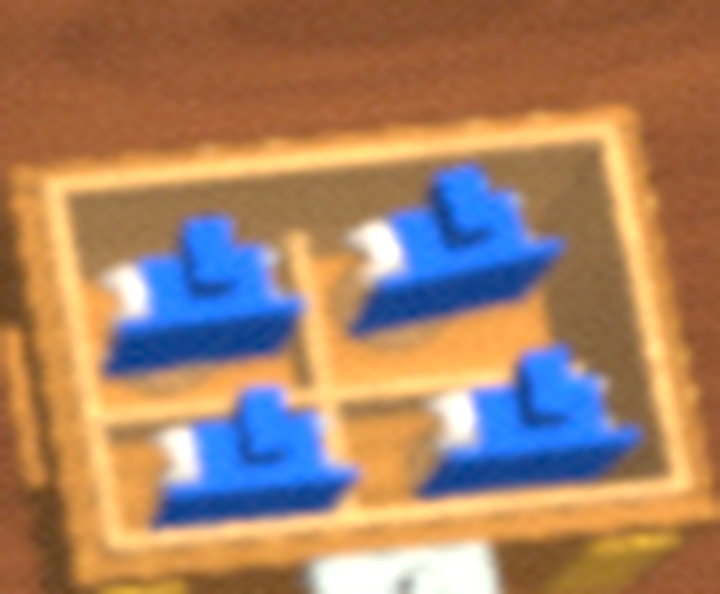

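```bash
python3 - <<'E'
from h import *
np.set_printoptions(precision=4,suppress=True)
b=snap('top');f=lambda P:np.array(P)/[8,6.6]+[350-.45,170-.45]
E={'A':([[113,328],[302,300]],[210,250]),'B':([[363,298],[562,243]],[464,200]),'C':([[162,488],[352,468]],[265,421]),'D':([[428,457],[640,430]],[548,381])}
for k,(e,t) in E.items():
    L=onz(b,f(e),.14);d=(L[0]-L[1])[:2];w=np.degrees(np.arctan2(d[1],d[0]));u=d/np.linalg.norm(d)
    y=np.array([-u[1],u[0]]); print(k,'len',np.linalg.norm(d),'yaw',w,'org',L.mean(0)[:2]-.018*y,'tab',onz(b,f([t]),.168)[0])
c=onz(b,f([[45,185],[612,125],[690,480],[112,545]]),.14)
print(c,c.mean(0))
E
```

```text
A len 0.05513261692466248 yaw 93.87298010211282 org [ 0.5861 -0.2237] tab [ 0.5835 -0.225   0.168 ]
B len 0.06077342291534577 yaw 102.34887138497092 org [ 0.5928 -0.2957] tab [ 0.5927 -0.2983  0.168 ]
C len 0.054396589212589976 yaw 90.85247191799809 org [ 0.5269 -0.2308] tab [ 0.5226 -0.2322  0.168 ]
D len 0.061029140500852765 yaw 92.38849765252927 org [ 0.5299 -0.3099] tab [ 0.5273 -0.3122  0.168 ]
[[ 0.6196 -0.1846  0.14  ]
 [ 0.6224 -0.3499  0.14  ]
 [ 0.4942 -0.3524  0.14  ]
 [ 0.4903 -0.1872  0.14  ]] [ 0.5566 -0.2685  0.14  ]
```

Request:
{"api": "step_arm", "payload": {
  "steps": [
    [[0, 0, 0], [0, 0, -10.3]],
    [[0, 0, 0], [0, 0, -10.3]],
    [[0, 0, 0], [0, 0, -10.3]],
    [[0, 0, 0], [0, 0, -10.3]],
    [[0, 0, 0], [0, 0, -10.3]],
    [[0, 0, 0], [0, 0, -10.3]],
    [[0, 0, 0], [0, 0, -10.3]],
    [[0, 0, 0], [0, 0, -10.3]],
    [[0, 0, 0], [0, 0, -10.3]],
    [[0, 0, 0], [0, 0, 0]]
  ],
  "claw": -0.1,
  "grip_force": 25
}}

```text
clock: 16.55
tool_pos: [0.458, 0.2128, 0.2799]
eef_rot: [-0.029, 1.0, 0.0, -0.001]
contact_force: [0.1, -0.3, -1.3]
opening: 0.446
finger_force: 0.0
```

```bash
python3 d.py .5848 -.2244 .28 93.3  .5848 -.2244 .166 93.3
```

```text
t 16.6 pos [0.46 0.21 0.28] yaw 93.28 open 0.446 F [ 0.06 -0.34 -1.27] 0.0 q7 0.79
turn [ 0.02 -0.09 -0.02] shift [-10.14 -44.37  -0.01]
turn [0. 0. 0.] shift [ 0.   0.  11.4]
```

Request:
{"api": "step_arm", "payload": {
  "steps": [
    [[-1, -5, 0], [0, 0, 0]],
    [[-1, -6, 0], [0, 0, 0]],
    [[-1, -6, 0], [0, 0, 0]],
    [[-1, -6, 0], [0, 0, 0]],
    [[-1, -6, 0], [0, 0, 0]],
    [[-2, -6, 0], [0, 0, 0]],
    [[-2, -6, 0], [0, 0, 0]],
    [[-1.1, -3.4, 0], [0, 0, 0]],
    [[0, 0, 0], [0, 0, 0]],
    [[0, 0, 0], [0, 0, 0]]
  ]
}}

```text
clock: 17.8
tool_pos: [0.5846, -0.2212, 0.2801]
eef_rot: [-0.029, 1.0, 0.001, -0.0]
contact_force: [-0.5, 1.1, -0.1]
opening: 0.448
finger_force: 0.0
```

```bash
python3 d.py .5848 -.2244 .23 93.3  .5848 -.2244 .166 93.3
```

```text
t 17.8 pos [ 0.58 -0.22  0.28] yaw 93.38 open 0.448 F [-0.48  1.1  -0.08] 0.0 q7 1.63
turn [ 0.1  -0.05  0.08] shift [ 0.   -0.32  5.01]
turn [0. 0. 0.] shift [0.  0.  6.4]
```

Request:
{"api": "step_arm", "payload": {
  "steps": [
    [[0, -0.3, 5], [0, 0, 0]],
    [[0, 0, 2.6], [0, 0, 0]],
    [[0, 0, 2], [0, 0, 0]],
    [[0, 0, 1.8], [0, 0, 0]],
    [[0, 0, 0], [0, 0, 0]]
  ]
}}

```text
clock: 18.42
tool_pos: [0.5843, -0.2246, 0.1655]
eef_rot: [-0.03, 1.0, 0.001, -0.001]
contact_force: [0.6, -0.4, 0.0]
opening: 0.449
finger_force: 0.0
```

Request:
{"api": "step_arm", "payload": {
  "steps": [
    [[0, 0, 0], [0, 0, 0]],
    [[0, 0, 0], [0, 0, 0]],
    [[0, 0, 0], [0, 0, 0]],
    [[0, 0, 0], [0, 0, 0]]
  ],
  "claw": -1
}}

```text
clock: 18.92
tool_pos: [0.5856, -0.2262, 0.1672]
eef_rot: [-0.029, 1.0, -0.0, 0.001]
contact_force: [-0.4, -0.2, 3.3]
opening: 0.132
finger_force: 25.0
```

```bash
python3 d.py .5848 -.2244 .35 93.3 .5848 -.2244 .35 91  .575 .017 .35 91  .575 .017 .2595 91 .6397 .017 .2595 91
```

```text
t 18.9 pos [ 0.59 -0.23  0.17] yaw 93.37 open 0.132 F [-0.41 -0.15  3.31] 25.000358778052032 q7 1.57
turn [-0.02  0.07  0.07] shift [  0.07   0.18 -18.28]
turn [0.  0.  2.3] shift [0. 0. 0.]
turn [0. 0. 0.] shift [ 0.56 24.15  0.  ]
turn [0. 0. 0.] shift [0.   0.   9.05]
turn [0. 0. 0.] shift [-6.47 -0.11  0.  ]
```

Request:
{"api": "step_arm", "payload": {
  "steps": [
    [[0, 0, -2], [0, 0, 0]],
    [[0, 0, -3], [0, 0, 0]],
    [[0, 0, -4], [0, 0, 0]],
    [[0, 0, -5], [0, 0, 0]],
    [[0, 0, -4.5], [0, 0, 2.3]],
    [[0.2, 3, 0], [0, 0, 0]],
    [[0.4, 4, 0], [0, 0, 0]],
    [[0, 5, 0], [0, 0, 0]],
    [[0, 5, 0], [0, 0, 0]],
    [[0, 4, 0], [0, 0, 0]],
    [[0, 3.2, 0], [0, 0, 0]],
    [[0, 0, 0], [0, 0, 0]]
  ]
}}

```text
clock: 20.42
tool_pos: [0.574, 0.0194, 0.3517]
eef_rot: [-0.012, 1.0, 0.001, -0.0]
contact_force: [-0.9, 0.5, -1.2]
opening: 0.134
finger_force: 25.0
```

Request:
{"api": "step_arm", "payload": {
  "steps": [
    [[0, 0, 2], [0, 0, 0]],
    [[0, 0, 3], [0, 0, 0]],
    [[0, 0, 2.5], [0, 0, 0]],
    [[0, 0, 1.5], [0, 0, 0]],
    [[0, 0, 0], [0, 0, 0]],
    [[0, 0, 0], [0, 0, 0]]
  ]
}}

```text
clock: 21.18
tool_pos: [0.5752, 0.0157, 0.2625]
eef_rot: [-0.009, 1.0, 0.0, 0.001]
contact_force: [0.4, 0.7, -0.6]
opening: 0.133
finger_force: 25.0
```

```bash
python3 d.py .575 .017 .2595 91 .6397 .017 .2595 91; python3 - <<'E'
from h import *
a=snap('scene');b=snap('top')
A=cv2.resize(a['img'][150:320,300:500],None,fx=3,fy=3,interpolation=2)
cv2.imwrite('pics/c7.png',A[:,:,::-1])
E
```

```text
t 21.2 pos [0.58 0.02 0.26] yaw 91.06 open 0.133 F [ 0.39  0.73 -0.64] 24.99983834568411 q7 1.17
turn [0.01 0.1  0.06] shift [0.02 0.13 0.3 ]
turn [0. 0. 0.] shift [-6.47 -0.11  0.  ]
```

View pics/c7.png

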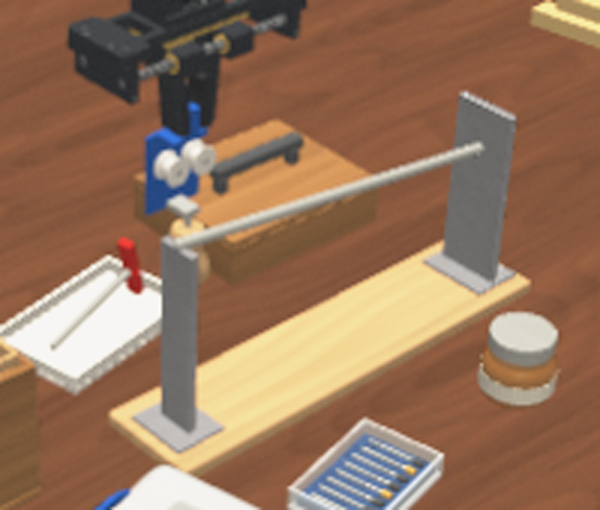

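The hanger is held level beside the bar, with its open side facing it. Moving in.

Request:
{"api": "step_arm", "payload": {
  "steps": [
    [[-1.5, 0, 0], [0, 0, 0]],
    [[-1.5, 0, 0], [0, 0, 0]],
    [[-1.5, 0, 0], [0, 0, 0]],
    [[-1.2, 0, 0], [0, 0, 0]],
    [[-0.7, 0, 0], [0, 0, 0]],
    [[0, 0, 0], [0, 0, 0]],
    [[0, 0, 0], [0, 0, 0]]
  ]
}}

```text
clock: 22.15
tool_pos: [0.6381, 0.0171, 0.2617]
eef_rot: [-0.01, 1.0, -0.0, -0.0]
contact_force: [0.5, 0.4, -0.6]
opening: 0.133
finger_force: 25.0
```

Request:
{"api": "step_arm", "payload": {
  "steps": [
    [[0, 0, 0.5], [0, 0, 0]],
    [[0, 0, 0.4], [0, 0, 0]],
    [[0, 0, 0], [0, 0, 0]],
    [[0, 0, 0], [0, 0, 0]]
  ]
}}

```text
clock: 22.65
tool_pos: [0.6394, 0.0171, 0.2528]
eef_rot: [-0.009, 1.0, 0.0, 0.001]
contact_force: [2.6, -0.7, -0.6]
opening: 0.133
finger_force: 25.0
```

```bash
python3 d.py  .6397 .017 .2475 91; python3 - <<'E'
from h import *
a=snap('scene');b=snap('top')
A=cv2.resize(a['img'][160:270,320:440],None,fx=5,fy=5,interpolation=2)
cv2.imwrite('pics/c8.png',A[:,:,::-1])
E
```

```text
t 22.6 pos [0.64 0.02 0.25] yaw 91.09 open 0.133 F [ 2.58 -0.74 -0.57] 24.999984414316714 q7 1.20
turn [0.02 0.12 0.09] shift [-0.03 -0.01  0.53]
```

View pics/c8.png

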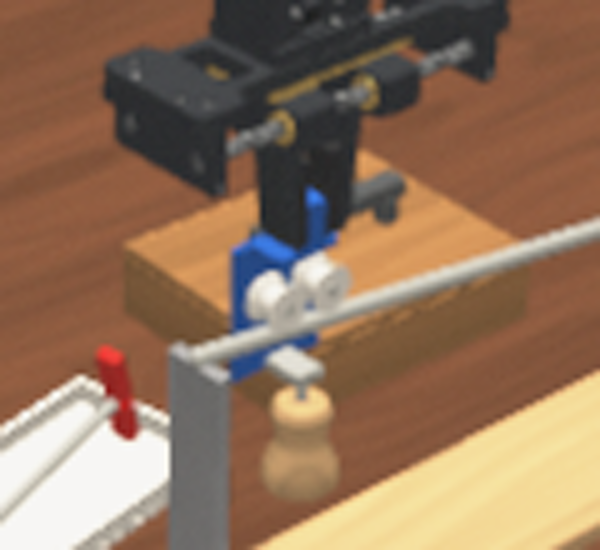

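The bar is between the rollers and the lower arm at (290,330). Lowering slightly and letting go.

Request:
{"api": "step_arm", "payload": {
  "steps": [
    [[0, 0, 0.3], [0, 0, 0]],
    [[0, 0, 0], [0, 0, 0]],
    [[0, 0, 0], [0, 0, 0]]
  ]
}}

```text
clock: 23.12
tool_pos: [0.64, 0.0175, 0.2506]
eef_rot: [-0.01, 1.0, 0.0, 0.002]
contact_force: [5.4, 0.4, 3.2]
opening: 0.137
finger_force: 25.0
```

Request:
{"api": "step_arm", "payload": {
  "steps": [
    [[0, 0, 0], [0, 0, 0]],
    [[0, 0, -0.5], [0, 0, 0]],
    [[0, 0, -2], [0, 0, 0]],
    [[0, 0, -4], [0, 0, 0]],
    [[0, 0, -4], [0, 0, 0]],
    [[0, 0, 0], [0, 0, 0]]
  ],
  "claw": 0.6
}}

```text
clock: 23.88
tool_pos: [0.6392, 0.0174, 0.3577]
eef_rot: [-0.009, 1.0, 0.0, 0.002]
contact_force: [-1.3, 0.4, -0.2]
opening: 0.789
finger_force: 0.0
```

Request:
{"api": "step_arm", "payload": {
  "steps": [
    [[1, -5, 0], [0, 0, 0]],
    [[1, -6, 0], [0, 0, -5]],
    [[1, -6, 0], [0, 0, -5.5]],
    [[1, -5, 0], [0, 0, 0]],
    [[0, -5, 0], [0, 0, 0]],
    [[0, 0, 0], [0, 0, 0]]
  ],
  "claw": -0.1
}}

```text
clock: 24.62
tool_pos: [0.6252, -0.2599, 0.3518]
eef_rot: [-0.097, 0.995, -0.001, -0.003]
contact_force: [-0.8, 1.4, 1.0]
opening: 0.449
finger_force: 0.0
```

```bash
python3 d.py .5927 -.297 .24 101  .5927 -.297 .166 101; python3 - <<'E'
from h import *
a=snap('scene');b=snap('top')
A=cv2.resize(a['img'][150:290,320:500],None,fx=3,fy=3,interpolation=2)
cv2.imwrite('pics/c9.png',A[:,:,::-1])
E
```

```text
t 24.6 pos [ 0.63 -0.26  0.35] yaw 101.11 open 0.449 F [-0.75  1.38  0.99] 0.0 q7 1.84
turn [-0.06 -0.31  0.11] shift [ 3.9  -3.02 11.18]
turn [0. 0. 0.] shift [0.  0.  7.4]
```

View pics/c9.png

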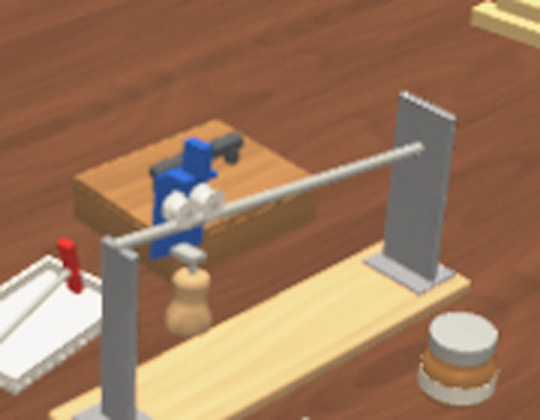

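The hanger is on the bar and rolling, with the tab at (197,160). That was my last picture view, so from here I'll check by numbers only. On to hanger B.

Request:
{"api": "step_arm", "payload": {
  "steps": [
    [[2, -1.5, 4], [0, 0, 0]],
    [[1.9, -1.5, 4], [0, 0, 0]],
    [[0, 0, 3], [0, 0, 0]],
    [[0, 0, 0], [0, 0, 0]],
    [[0, 0, 0], [0, 0, 0]]
  ]
}}

```text
clock: 25.35
tool_pos: [0.5963, -0.2895, 0.2459]
eef_rot: [-0.102, 0.995, 0.0, 0.001]
contact_force: [0.4, -0.5, 0.7]
opening: 0.45
finger_force: 0.0
```

```bash
cat > rail.py <<'E'
from h import *
np.set_printoptions(precision=3,suppress=True)
def blue(s):
    h=cv2.cvtColor(s['img'],cv2.COLOR_RGB2HSV); return cv2.inRange(h,(105,140,60),(124,255,255))
a=snap('scene');b=snap('top')
# in scene view: column of the blue (hangers) measured along projected bar
for y in (.272,.218,.164,.110,.017):
    P=[.6405-(y+.049)*.0156,y,.145+.1317*(.303-y)]
    for dz,n in ((.054,'tab'),): 
        for s,l in((a,'sc'),(b,'top')):
            q=proj(s,[[P[0],P[1],P[2]+dz]])[0]; m=blue(s); x,yy=q.astype(int)
            print(y,l,q.round(),'blue frac',(m[yy-4:yy+5,x-4:x+5]>0).mean().round(2),end=' | ')
    print()
m=blue(a);m[:, :330]=0; n,_,st,ce=cv2.connectedComponentsWithStats(m)
print([(st[i,:5].tolist()) for i in range(1,n) if st[i,4]>30])
m=blue(b); n,_,st,ce=cv2.connectedComponentsWithStats(m)
print('top',[(st[i,:5].tolist()) for i in range(1,n) if st[i,4]>30])
E
python3 rail.py; python3 d.py .5927 -.297 .24 101  .5927 -.297 .166 101
```

```text
0.272 sc [455. 183.] blue frac 0.0 | 0.272 top [148. 205.] blue frac 0.0 | 
0.218 sc [441. 188.] blue frac 0.0 | 0.218 top [172. 201.] blue frac 0.0 | 
0.164 sc [426. 192.] blue frac 0.0 | 0.164 top [196. 197.] blue frac 0.0 | 
0.11 sc [410. 196.] blue frac 0.0 | 0.11 top [221. 193.] blue frac 0.0 | 
0.017 sc [382. 205.] blue frac 0.52 | 0.017 top [263. 186.] blue frac 0.0 | 
[[342, 0, 49, 121, 5161], [393, 0, 78, 122, 7760], [330, 41, 2, 33, 64], [330, 75, 3, 29, 61], [330, 114, 3, 11, 31], [374, 196, 20, 28, 212], [373, 225, 17, 10, 70], [330, 314, 12, 11, 36]]
top [[352, 134, 21, 9, 66], [346, 149, 10, 10, 46], [242, 185, 27, 21, 327], [395, 195, 25, 25, 294], [404, 223, 26, 22, 286], [370, 229, 23, 20, 259]]
t 25.4 pos [ 0.6  -0.29  0.25] yaw 101.67 open 0.448 F [ 0.34 -0.22 -0.76] 0.0 q7 1.84
turn [-0.05  0.16  0.67] shift [ 0.5  -0.59  0.64]
turn [0. 0. 0.] shift [0.  0.  7.4]
```

Request:
{"api": "step_arm", "payload": {
  "steps": [
    [[0.5, -0.6, 0.6], [0, 0, 0]],
    [[0, 0, 0], [0, 0, 0]],
    [[0, 0, 0], [0, 0, 0]]
  ]
}}

```text
clock: 25.82
tool_pos: [0.5914, -0.2983, 0.2387]
eef_rot: [-0.101, 0.995, 0.0, 0.0]
contact_force: [-0.5, 0.2, 0.1]
opening: 0.449
finger_force: 0.0
```

```bash
python3 rail.py|tail -2; python3 - <<'E'
from h import *
np.set_printoptions(precision=4,suppress=True)
a=snap('scene');b=snap('top')
cv2.imwrite('pics/now_a.png',a['img'][:,:,::-1])
def seg(s,box):
    x0,y0,x1,y1=box;im=cv2.cvtColor(s['img'],cv2.COLOR_RGB2HSV)[y0:y1,x0:x1]
    for row in im[::1]:
        print(''.join('B' if 105<=h<=124 and S>140 and v>170 else 'b' if 105<=h<=124 and S>140 else 'w' if S<60 and v>150 else 'g' if S<60 else 't' if h<28 and S<150 and v>150 else '.' for h,S,v in row))
seg(a,(355,185,410,265));print();seg(b,(230,175,290,225))
E
```

```text
[[341, 0, 50, 121, 5157], [394, 0, 77, 122, 7752], [330, 41, 3, 63, 124], [330, 114, 3, 11, 32], [376, 195, 20, 28, 212], [375, 225, 17, 9, 66], [330, 314, 12, 11, 36]]
top [[352, 134, 21, 10, 62], [346, 149, 10, 10, 47], [239, 185, 28, 22, 332], [395, 200, 25, 20, 247], [404, 223, 25, 21, 284], [371, 229, 22, 20, 256]]
.......................................................
.......................................................
.......................................................
.......................................................
.....................t.................................
..................................tttttt...............
................................tttttttttt.............
....tt.......................tttttttttttttt............
..........................tttttttttttttttttt...........
........................tttttttttwwwtttttt...t.........
.....................ttttttttttt.BBB.wwtggggg.tt.......
...................ttttttttttttgbBBBBBB..gggggtttt.....
................tttttttttttttttgbbbBBBBBB.ggggtttttt...
..............tttttttttttttttttgbbbbbbbbb.ggg.tttt
[... 6052 characters left out ...]
tttttttttttttttttttttttttttww
ttttttttttttttttttttttttttttttttttttttttttttttttttttttttttww
ttttttttttttttttttttttttttttttttttttttttttttttttttttttttttww
ttttttttttttttttttttttttttttttttttttttttttttttttttttttttttww
ttttttttttttttttttttttttttttttttttttttttttttttttttttttttttww
ttttttttttttttttttttttttttttttttttttttttttttttttttttttttttww
ttttttttttttttttttttttttttttttttttttttttttttttttttttttttttww
tttttttttttttttttttttttttttttttttttttttttttttttttttttttttttw
tttttttttttttttttttttttttttttttttttttttttttttttttttttttttttw
tttttttttttttttttttttttttttttttttttttttttttttttttttttttttttt
tttttttttttttttttttttttttttttttttttttttttttttttttttttttttttt
tttttttttttttttttttttttttttttttttttttttttttttttttttttttttttt
```

The first hanger is rolling slowly but is on the bar. Continuing with B.

Request:
{"api": "step_arm", "payload": {
  "steps": [
    [[0, 0.1, 2.5], [0, 0, 0]],
    [[0, 0, 2.5], [0, 0, 0]],
    [[0, 0, 2.3], [0, 0, 0]],
    [[0, 0, 0], [0, 0, 0]],
    [[0, 0, 0], [0, 0, 0]]
  ]
}}

```text
clock: 26.65
tool_pos: [0.5919, -0.2971, 0.1665]
eef_rot: [-0.101, 0.995, -0.0, 0.001]
contact_force: [0.8, -0.7, 0.1]
opening: 0.45
finger_force: 0.0
```

Request:
{"api": "step_arm", "payload": {
  "steps": [
    [[0, 0, 0], [0, 0, 0]],
    [[0, 0, 0], [0, 0, 0]],
    [[0, 0, 0], [0, 0, 0]],
    [[0, 0, 0], [0, 0, 0]]
  ],
  "claw": -1
}}

```text
clock: 27.15
tool_pos: [0.5915, -0.2974, 0.1659]
eef_rot: [-0.101, 0.995, -0.0, 0.0]
contact_force: [0.6, -1.2, 1.4]
opening: 0.135
finger_force: 25.0
```

```bash
python3 d.py .5927 -.297 .35 91  .577 .017 .35 91; python3 rail.py|tail -2;
```

```text
t 27.1 pos [ 0.59 -0.3   0.17] yaw 101.58 open 0.135 F [ 0.56 -1.17  1.45] 24.99988716590451 q7 1.81
turn [-0.03  0.04 10.58] shift [ -0.12   0.03 -18.41]
turn [0. 0. 0.] shift [ 1.02 31.42  0.  ]
[[341, 0, 50, 121, 5154], [394, 0, 77, 122, 7757], [330, 41, 3, 63, 126], [330, 114, 3, 11, 32], [382, 194, 20, 27, 211], [381, 223, 16, 10, 64], [330, 314, 12, 11, 36]]
top [[352, 134, 21, 9, 62], [346, 149, 10, 10, 47], [231, 186, 28, 22, 331], [395, 205, 24, 15, 129], [404, 223, 25, 21, 283], [370, 229, 23, 20, 258]]
```

Request:
{"api": "step_arm", "payload": {
  "steps": [
    [[0, 0, -2], [0, 0, 0]],
    [[0, 0, -3], [0, 0, 0]],
    [[0, 0, -4], [0, 0, 0]],
    [[0, 0, -5], [0, 0, 0]],
    [[0, 0, -4.4], [0, 0, 0]],
    [[0, 0, 0], [0, 0, 5.6]],
    [[0, 0, 0], [0, 0, 5.0]],
    [[0.3, 4, 0], [0, 0, 0]],
    [[0.6, 5, 0], [0, 0, 0]],
    [[0.2, 6, 0], [0, 0, 0]],
    [[0, 6, 0], [0, 0, 0]],
    [[0, 5, 0], [0, 0, 0]]
  ]
}}

```text
clock: 28.75
tool_pos: [0.5752, -0.0343, 0.3509]
eef_rot: [-0.01, 1.0, 0.0, 0.0]
contact_force: [1.0, -1.2, -0.4]
opening: 0.136
finger_force: 25.0
```

Request:
{"api": "step_arm", "payload": {
  "steps": [
    [[0, 4, 0], [0, 0, 0]],
    [[0, 1.4, 0], [0, 0, 0]],
    [[0, 0, 2], [0, 0, 0]],
    [[0, 0, 3], [0, 0, 0]],
    [[0, 0, 2.5], [0, 0, 0]],
    [[0, 0, 1.5], [0, 0, 0]],
    [[0, 0, 0], [0, 0, 0]],
    [[0, 0, 0], [0, 0, 0]]
  ]
}}

```text
clock: 29.75
tool_pos: [0.5756, 0.0165, 0.2606]
eef_rot: [-0.008, 1.0, 0.0, 0.001]
contact_force: [0.9, -0.9, -1.5]
opening: 0.134
finger_force: 25.0
```

```bash
python3 d.py .577 .017 .261 91 .6412 .017 .261 91; python3 rail.py|tail -2;
```

```text
t 29.8 pos [0.58 0.02 0.26] yaw 90.96 open 0.134 F [ 0.87 -0.87 -1.54] 24.999481798731722 q7 1.16
turn [ 0.01  0.11 -0.04] shift [-0.15  0.05 -0.04]
turn [0. 0. 0.] shift [-6.42 -0.11  0.  ]
[[342, 0, 49, 43, 1040], [394, 0, 77, 123, 7746], [330, 62, 3, 42, 85], [381, 66, 8, 43, 200], [342, 77, 5, 44, 165], [350, 184, 19, 37, 245], [393, 190, 20, 28, 202], [392, 219, 16, 10, 61], [330, 314, 12, 11, 36]]
top [[352, 134, 21, 9, 63], [376, 138, 5, 10, 31], [345, 149, 11, 10, 49], [227, 199, 14, 10, 92], [404, 223, 25, 22, 283], [370, 229, 23, 20, 257]]
```

Request:
{"api": "step_arm", "payload": {
  "steps": [
    [[-1.5, 0, 0], [0, 0, 0]],
    [[-1.5, 0, 0], [0, 0, 0]],
    [[-1.5, 0, 0], [0, 0, 0]],
    [[-1.2, 0, 0], [0, 0, 0]],
    [[-0.8, 0, 0], [0, 0, 0]],
    [[0, 0, 0.5], [0, 0, 0]],
    [[0, 0, 0.4], [0, 0, 0]],
    [[0, 0, 0], [0, 0, 0]],
    [[0, 0, 0], [0, 0, 0]]
  ]
}}

```text
clock: 30.98
tool_pos: [0.6396, 0.0178, 0.2507]
eef_rot: [-0.009, 1.0, 0.0, -0.0]
contact_force: [0.5, 0.3, -0.3]
opening: 0.133
finger_force: 25.0
```

```bash
python3 d.py  .6412 .017 .25 91; python3 rail.py|tail -2
```

```text
t 31.0 pos [0.64 0.02 0.25] yaw 90.99 open 0.133 F [ 0.45  0.26 -0.25] 24.999489373876713 q7 1.19
turn [ 0.   -0.01 -0.01] shift [-0.16 -0.08  0.07]
[[344, 0, 47, 34, 921], [395, 0, 76, 123, 6919], [330, 47, 3, 57, 116], [342, 59, 24, 62, 873], [330, 114, 3, 11, 31], [399, 188, 19, 28, 194], [367, 198, 20, 28, 148], [398, 217, 15, 10, 61], [330, 314, 12, 11, 36]]
top [[352, 134, 21, 9, 63], [346, 149, 10, 10, 48], [205, 191, 30, 21, 322], [404, 223, 25, 21, 282], [370, 229, 23, 20, 257]]
```

Request:
{"api": "step_arm", "payload": {
  "steps": [
    [[0, 0, 0.2], [0, 0, 0]],
    [[0, 0, 0.1], [0, 0, 0]],
    [[0, 0, 0], [0, 0, 0]],
    [[0, 0, 0], [0, 0, 0]]
  ]
}}

```text
clock: 31.58
tool_pos: [0.6402, 0.0184, 0.2488]
eef_rot: [-0.009, 1.0, 0.0, 0.001]
contact_force: [-1.4, 1.2, 5.5]
opening: 0.133
finger_force: 25.0
```

Request:
{"api": "step_arm", "payload": {
  "steps": [
    [[0, 0, 0], [0, 0, 0]],
    [[0, 0, 0], [0, 0, 0]],
    [[0, 0, -0.5], [0, 0, 0]],
    [[0, 0, -2], [0, 0, 0]],
    [[0, 0, -4], [0, 0, 0]],
    [[0, 0, -4], [0, 0, 0]],
    [[0, 0, 0], [0, 0, 0]]
  ],
  "claw": 0.3
}}

```text
clock: 32.45
tool_pos: [0.6416, 0.0183, 0.3564]
eef_rot: [-0.008, 1.0, 0.001, 0.004]
contact_force: [0.5, 0.8, 0.5]
opening: 0.649
finger_force: 0.0
```

```bash
python3 d.py  .5247 -.2315 .35 91 .5247 -.2315 .24 91; python3 rail.py|tail -2
```

```text
t 32.5 pos [0.64 0.02 0.36] yaw 90.96 open 0.649 F [0.52 0.81 0.48] 0.0 q7 1.25
turn [ 0.06  0.42 -0.04] shift [ 12.12 -24.77   0.64]
turn [0. 0. 0.] shift [ 0.  0. 11.]
[[402, 0, 69, 122, 6423], [342, 17, 27, 104, 1944], [330, 41, 3, 63, 129], [406, 187, 19, 27, 189], [377, 196, 21, 27, 211], [405, 215, 15, 10, 59], [375, 224, 17, 10, 56], [330, 314, 12, 11, 36]]
top [[352, 134, 21, 9, 63], [376, 138, 5, 10, 31], [346, 149, 11, 10, 48], [237, 184, 14, 23, 170], [195, 192, 29, 22, 333], [404, 223, 25, 21, 283], [370, 229, 23, 20, 256]]
```

Request:
{"api": "step_arm", "payload": {
  "steps": [
    [[2, -5, 0], [0, 0, 0]],
    [[2.5, -5, 0], [0, 0, 0]],
    [[2.5, -5, 0], [0, 0, 0]],
    [[2.5, -5, 1], [0, 0, 0]],
    [[2.6, -4.8, 3], [0, 0, 0]],
    [[0, 0, 4], [0, 0, 0]],
    [[0, 0, 3.5], [0, 0, 0]],
    [[0, 0, 0], [0, 0, 0]],
    [[0, 0, 0], [0, 0, 0]]
  ],
  "claw": -0.1
}}

```text
clock: 33.67
tool_pos: [0.5235, -0.2321, 0.2381]
eef_rot: [-0.009, 1.0, 0.0, 0.0]
contact_force: [0.1, 0.1, 0.8]
opening: 0.45
finger_force: 0.0
```

```bash
python3 d.py  .5247 -.2315 .24 91 .5247 -.2315 .166 91; python3 rail.py|tail -2
```

```text
t 33.7 pos [ 0.52 -0.23  0.24] yaw 91.01 open 0.450 F [0.06 0.11 0.78] 0.0 q7 1.59
turn [0.01 0.03 0.01] shift [-0.12  0.06 -0.19]
turn [0. 0. 0.] shift [0.  0.  7.4]
[[341, 0, 50, 121, 5174], [393, 0, 78, 123, 7759], [330, 41, 3, 63, 127], [330, 114, 3, 11, 31], [396, 185, 35, 32, 352], [394, 213, 31, 14, 113], [330, 314, 12, 11, 36]]
top [[352, 134, 21, 9, 63], [346, 149, 10, 10, 47], [185, 188, 54, 27, 727], [370, 232, 23, 17, 236]]
```

The second ran down at full speed and has reached the first. Grabbing C.

Request:
{"api": "step_arm", "payload": {
  "steps": [
    [[-0.1, 0, 2.5], [0, 0, 0]],
    [[0, 0, 2.5], [0, 0, 0]],
    [[0, 0, 2.2], [0, 0, 0]],
    [[0, 0, 0], [0, 0, 0]],
    [[0, 0, 0], [0, 0, 0]]
  ]
}}

```text
clock: 34.4
tool_pos: [0.5251, -0.2324, 0.167]
eef_rot: [-0.009, 1.0, -0.0, 0.001]
contact_force: [0.5, 0.0, 0.4]
opening: 0.451
finger_force: 0.0
```

Request:
{"api": "step_arm", "payload": {
  "steps": [
    [[0, 0, 0], [0, 0, 0]],
    [[0, 0, 0], [0, 0, 0]],
    [[0, 0, 0], [0, 0, 0]],
    [[0, 0, 0], [0, 0, 0]]
  ],
  "claw": -1
}}

```text
clock: 34.9
tool_pos: [0.5244, -0.2326, 0.1659]
eef_rot: [-0.009, 1.0, -0.0, 0.0]
contact_force: [0.0, 0.2, 2.2]
opening: 0.131
finger_force: 25.0
```

```bash
python3 d.py .5247 -.2315 .35 91  .577 .017 .35 91; python3 rail.py|tail -2;
```

```text
t 34.9 pos [ 0.52 -0.23  0.17] yaw 90.97 open 0.131 F [0.02 0.19 2.16] 24.97636357555166 q7 1.53
turn [-0.03  0.04 -0.03] shift [ -0.03   0.11 -18.41]
turn [0. 0. 0.] shift [-5.66 24.75  0.  ]
[[341, 0, 50, 121, 5173], [394, 0, 77, 123, 7757], [330, 41, 3, 63, 129], [330, 114, 3, 11, 32], [410, 181, 34, 31, 338], [408, 209, 30, 14, 99], [330, 314, 12, 11, 36]]
top [[352, 134, 21, 9, 65], [346, 149, 10, 10, 47], [164, 192, 54, 27, 737], [370, 239, 23, 10, 129]]
```

Request:
{"api": "step_arm", "payload": {
  "steps": [
    [[0, 0, -2], [0, 0, 0]],
    [[0, 0, -3], [0, 0, 0]],
    [[0, 0, -4], [0, 0, 0]],
    [[0, 0, -5], [0, 0, 0]],
    [[0, 0, -4.4], [0, 0, 0]],
    [[-1, 4, 0], [0, 0, 0]],
    [[-1.5, 5, 0], [0, 0, 0]],
    [[-1.5, 6, 0], [0, 0, 0]],
    [[-1, 5, 0], [0, 0, 0]],
    [[-0.6, 3.5, 0], [0, 0, 0]],
    [[0, 1.3, 0], [0, 0, 0]],
    [[0, 0, 0], [0, 0, 0]]
  ]
}}

```text
clock: 36.5
tool_pos: [0.5754, 0.0164, 0.3493]
eef_rot: [-0.009, 1.0, -0.0, -0.001]
contact_force: [0.6, -0.9, -0.7]
opening: 0.134
finger_force: 25.0
```

Request:
{"api": "step_arm", "payload": {
  "steps": [
    [[0, 0, 2], [0, 0, 0]],
    [[0, 0, 3], [0, 0, 0]],
    [[0, 0, 2.5], [0, 0, 0]],
    [[0, 0, 1.5], [0, 0, 0]],
    [[0, 0, 0], [0, 0, 0]],
    [[0, 0, 0], [0, 0, 0]]
  ]
}}

```text
clock: 37.25
tool_pos: [0.5765, 0.0163, 0.2605]
eef_rot: [-0.008, 1.0, 0.0, 0.001]
contact_force: [-0.7, -0.2, -1.5]
opening: 0.132
finger_force: 25.0
```

```bash
python3 d.py .577 .017 .261 91 .6405 .017 .261 91; python3 rail.py|tail -2;
```

```text
t 37.2 pos [0.58 0.02 0.26] yaw 90.94 open 0.132 F [-0.69 -0.22 -1.46] 24.97450893977657 q7 1.15
turn [ 0.    0.1  -0.06] shift [-0.05  0.07 -0.05]
turn [0. 0. 0.] shift [-6.35 -0.11  0.  ]
[[341, 0, 50, 44, 1045], [394, 0, 77, 122, 7756], [330, 62, 3, 42, 82], [382, 67, 7, 42, 182], [342, 77, 5, 44, 176], [330, 114, 3, 11, 32], [427, 177, 33, 30, 327], [350, 184, 19, 37, 236], [425, 204, 28, 13, 90], [330, 314, 12, 11, 36]]
top [[352, 134, 21, 9, 62], [346, 149, 10, 10, 47], [137, 197, 56, 27, 777], [404, 223, 25, 21, 286]]
```

Request:
{"api": "step_arm", "payload": {
  "steps": [
    [[-1.5, 0, 0], [0, 0, 0]],
    [[-1.5, 0, 0], [0, 0, 0]],
    [[-1.5, 0, 0], [0, 0, 0]],
    [[-1.2, 0, 0], [0, 0, 0]],
    [[-0.7, 0, 0], [0, 0, 0]],
    [[0, 0, 0.5], [0, 0, 0]],
    [[0, 0, 0.4], [0, 0, 0]],
    [[0, 0, 0.3], [0, 0, 0]],
    [[0, 0, 0], [0, 0, 0]],
    [[0, 0, 0], [0, 0, 0]]
  ]
}}

```text
clock: 38.6
tool_pos: [0.6405, 0.0185, 0.249]
eef_rot: [-0.009, 1.0, 0.0, 0.001]
contact_force: [-0.5, -0.1, 4.4]
opening: 0.132
finger_force: 25.0
```

```bash
python3 d.py  .6405 .017 .249 91
```

```text
t 38.6 pos [0.64 0.02 0.25] yaw 91.01 open 0.132 F [-0.51 -0.08  4.45] 24.976334186503664 q7 1.19
turn [0.06 0.16 0.01] shift [ 0.   -0.15 -0.  ]
```

Clean contact. Releasing, then on to D.

Request:
{"api": "step_arm", "payload": {
  "steps": [
    [[0, 0, 0], [0, 0, 0]],
    [[0, 0, 0], [0, 0, 0]],
    [[0, 0, -0.5], [0, 0, 0]],
    [[0, 0, -2], [0, 0, 0]],
    [[0, 0, -4], [0, 0, 0]],
    [[0, 0, -4], [0, 0, 0]],
    [[0, 0, 0], [0, 0, 0]]
  ],
  "claw": 0.3
}}

```text
clock: 39.48
tool_pos: [0.6415, 0.0183, 0.3563]
eef_rot: [-0.008, 1.0, 0.001, 0.004]
contact_force: [0.0, 0.2, -0.7]
opening: 0.649
finger_force: 0.0
```

Request:
{"api": "step_arm", "payload": {
  "steps": [
    [[1, -5, 0], [0, 0, 0]],
    [[2, -6, 0], [0, 0, 0]],
    [[2, -6, 0], [0, 0, 0]],
    [[2, -6, 0], [0, 0, 0]],
    [[2, -6, 0], [0, 0, -1.5]],
    [[2, -4, 4], [0, 0, 0]],
    [[0, 0, 4], [0, 0, 0]],
    [[0, 0, 3], [0, 0, 0]],
    [[0, 0, 0], [0, 0, 0]],
    [[0, 0, 0], [0, 0, 0]]
  ],
  "claw": -0.1
}}

```text
clock: 40.72
tool_pos: [0.538, -0.3116, 0.2433]
eef_rot: [-0.022, 1.0, -0.0, 0.001]
contact_force: [0.1, 0.6, 0.6]
opening: 0.452
finger_force: 0.0
```

```bash
python3 d.py .5286 -.311 .24 92.4 .5286 -.311 .166 92.4; python3 rail.py|tail -2
```

```text
t 40.7 pos [ 0.54 -0.31  0.24] yaw 92.50 open 0.452 F [0.1  0.56 0.57] 0.0 q7 1.74
turn [-0.01  0.06  0.1 ] shift [0.94 0.1  0.33]
turn [0. 0. 0.] shift [0.  0.  7.4]
[[341, 0, 50, 121, 5178], [394, 0, 77, 123, 7757], [330, 41, 3, 63, 133], [427, 177, 33, 30, 326], [396, 190, 21, 27, 193], [425, 204, 28, 13, 90], [395, 218, 16, 9, 54], [330, 314, 12, 11, 36]]
top [[352, 134, 21, 9, 65], [346, 149, 11, 10, 48], [208, 189, 29, 23, 351], [137, 197, 56, 27, 778], [404, 223, 25, 22, 283]]
```

Request:
{"api": "step_arm", "payload": {
  "steps": [
    [[0.9, 0.1, 2.8], [0, 0, 0]],
    [[0, 0, 2.5], [0, 0, 0]],
    [[0, 0, 2.4], [0, 0, 0]],
    [[0, 0, 0], [0, 0, 0]],
    [[0, 0, 0], [0, 0, 0]]
  ]
}}

```text
clock: 41.45
tool_pos: [0.5295, -0.3114, 0.1671]
eef_rot: [-0.022, 1.0, -0.001, 0.001]
contact_force: [0.7, 0.3, -0.2]
opening: 0.448
finger_force: 0.0
```

Request:
{"api": "step_arm", "payload": {
  "steps": [
    [[0, 0, 0], [0, 0, 0]],
    [[0, 0, 0], [0, 0, 0]],
    [[0, 0, 0], [0, 0, 0]],
    [[0, 0, 0], [0, 0, 0]]
  ],
  "claw": -1
}}

```text
clock: 41.95
tool_pos: [0.5287, -0.3113, 0.1659]
eef_rot: [-0.022, 1.0, -0.0, 0.0]
contact_force: [-0.6, -1.6, 2.2]
opening: 0.134
finger_force: 24.9
```

```bash
python3 d.py .5286 -.311 .35 91  .577 .017 .35 91; python3 rail.py|tail -2;
```

```text
t 42.0 pos [ 0.53 -0.31  0.17] yaw 92.48 open 0.134 F [-0.56 -1.63  2.17] 24.867517932434566 q7 1.69
turn [-0.02  0.03  1.48] shift [  0.     0.03 -18.41]
turn [0. 0. 0.] shift [-5.41 32.71  0.  ]
[[341, 0, 50, 121, 5184], [394, 0, 77, 123, 7757], [330, 41, 2, 34, 65], [330, 76, 3, 28, 59], [330, 114, 3, 11, 31], [412, 177, 48, 35, 480], [410, 204, 43, 18, 138], [330, 314, 12, 11, 36]]
top [[352, 134, 21, 9, 64], [346, 149, 10, 10, 46], [137, 193, 79, 31, 1163], [403, 233, 26, 12, 145]]
```

Three are in the row. Carrying the fourth.

Request:
{"api": "step_arm", "payload": {
  "steps": [
    [[0, 0, -2], [0, 0, 0]],
    [[0, 0, -3], [0, 0, 0]],
    [[0, 0, -4], [0, 0, 0]],
    [[0, 0, -5], [0, 0, 0]],
    [[0, 0, -4.4], [0, 0, 1.5]],
    [[-0.8, 4, 0], [0, 0, 0]],
    [[-1.2, 6, 0], [0, 0, 0]],
    [[-1.2, 6, 0], [0, 0, 0]],
    [[-1.2, 6, 0], [0, 0, 0]],
    [[-1, 6, 0], [0, 0, 0]],
    [[0, 3.5, 0], [0, 0, 0]],
    [[0, 1.2, 0], [0, 0, 0]]
  ]
}}

```text
clock: 43.55
tool_pos: [0.5762, 0.0196, 0.3494]
eef_rot: [-0.011, 1.0, 0.001, -0.0]
contact_force: [-0.6, -0.9, -1.5]
opening: 0.132
finger_force: 24.9
```

Request:
{"api": "step_arm", "payload": {
  "steps": [
    [[0, 0, 2], [0, 0, 0]],
    [[0, 0, 3], [0, 0, 0]],
    [[0, 0, 2.5], [0, 0, 0]],
    [[0, 0, 1.5], [0, 0, 0]],
    [[0, 0, 0], [0, 0, 0]],
    [[0, 0, 0], [0, 0, 0]]
  ]
}}

```text
clock: 44.3
tool_pos: [0.5775, 0.0165, 0.2605]
eef_rot: [-0.008, 1.0, 0.0, 0.001]
contact_force: [-0.6, -0.1, -1.9]
opening: 0.131
finger_force: 24.9
```

```bash
python3 d.py .577 .017 .261 91 .6403 .017 .261 91 .6403 .017 .249 91
```

```text
t 44.3 pos [0.58 0.02 0.26] yaw 90.96 open 0.131 F [-0.63 -0.09 -1.87] 24.90582485916093 q7 1.15
turn [ 0.01  0.1  -0.04] shift [ 0.05  0.05 -0.05]
turn [0. 0. 0.] shift [-6.33 -0.11  0.  ]
turn [0. 0. 0.] shift [0.  0.  1.2]
```

Request:
{"api": "step_arm", "payload": {
  "steps": [
    [[-1.5, 0, 0], [0, 0, 0]],
    [[-1.5, 0, 0], [0, 0, 0]],
    [[-1.5, 0, 0], [0, 0, 0]],
    [[-1.2, 0, 0], [0, 0, 0]],
    [[-0.6, 0, 0], [0, 0, 0]],
    [[0, 0, 0.5], [0, 0, 0]],
    [[0, 0, 0.4], [0, 0, 0]],
    [[0, 0, 0.3], [0, 0, 0]],
    [[0, 0, 0], [0, 0, 0]],
    [[0, 0, 0], [0, 0, 0]]
  ]
}}

```text
clock: 45.55
tool_pos: [0.6409, 0.0186, 0.2488]
eef_rot: [-0.009, 1.0, 0.001, 0.002]
contact_force: [2.8, 1.6, 5.6]
opening: 0.136
finger_force: 24.9
```

Request:
{"api": "step_arm", "payload": {
  "steps": [
    [[0, 0, 0], [0, 0, 0]],
    [[0, 0, 0], [0, 0, 0]],
    [[0, 0, -0.5], [0, 0, 0]],
    [[0, 0, -2], [0, 0, 0]],
    [[0, 0, -4], [0, 0, 0]],
    [[0, 0, -4], [0, 0, 0]],
    [[0, 0, 0], [0, 0, 0]]
  ],
  "claw": 0.3
}}

```text
clock: 46.42
tool_pos: [0.6413, 0.0183, 0.3562]
eef_rot: [-0.008, 1.0, 0.001, 0.003]
contact_force: [1.0, -0.3, -0.6]
opening: 0.651
finger_force: 0.0
```

Request:
{"api": "step_arm", "payload": {
  "steps": [
    [[4, -5, 0], [0, 0, 0]],
    [[5, -4, 0], [0, 0, 0]],
    [[5, -3, 0], [0, 0, 0]],
    [[0, -6, 0], [0, 0, 0]],
    [[0, -5, 0], [0, 0, 0]],
    [[0, 0, 0], [0, 0, 10]],
    [[0, 0, 0], [0, 0, 10]],
    [[0, 0, 0], [0, 0, 10]],
    [[0, 0, 0], [0, 0, 10]],
    [[0, 0, 0], [0, 0, 10]],
    [[0, 0, 0], [0, 0, 10]],
    [[0, 0, 0], [0, 0, 10]]
  ],
  "claw": 0.1
}}

```text
clock: 47.92
tool_pos: [0.505, -0.2122, 0.3515]
eef_rot: [0.569, 0.822, -0.0, -0.001]
contact_force: [0.2, -1.3, 0.1]
opening: 0.547
finger_force: 0.0
```

```bash
python3 rail.py; python3 d.py; python3 - <<'E'
from h import *
b=snap('top')
hsv=cv2.cvtColor(b['img'],cv2.COLOR_RGB2HSV)
q=proj(b,[[.458,.2405,.06]])[0].astype(int);print(q)
for n,lo,hi,z in(('handle',(0,0,30),(180,110,120),.078),('lid',(5,100,90),(20,255,255),.048),('plate',(18,120,150),(32,255,255),.01)):
    m=cv2.inRange(hsv,lo,hi);k=np.zeros_like(m);x,y=q;w=70 if n!='handle' else 35;k[y-w:y+w,x-w:x+w]=m[y-w:y+w,x-w:x+w]
    cs=sorted(cv2.findContours(k,0,2)[0],key=cv2.contourArea)[-2:]
    for c in cs: print(n,cv2.minAreaRect((onz(b,c[:,0].astype(float),z)[:,:2]*1000).astype(np.float32)))
k=hsv[q[1]-25:q[1]+45,q[0]-40:q[0]+40]
for row in k[::2]: print(''.join('#' if v<110 and s<120 else 'P' if 18<=h<=32 and s>120 and v>150 else 'L' if v>160 else '.' for h,s,v in row))
E
```

```text
0.272 sc [455. 183.] blue frac 0.94 | 0.272 top [148. 205.] blue frac 0.69 | 
0.218 sc [441. 188.] blue frac 0.91 | 0.218 top [172. 201.] blue frac 0.64 | 
0.164 sc [426. 192.] blue frac 0.86 | 0.164 top [196. 197.] blue frac 0.68 | 
0.11 sc [410. 196.] blue frac 0.46 | 0.11 top [221. 193.] blue frac 0.57 | 
0.017 sc [382. 205.] blue frac 0.0 | 0.017 top [263. 186.] blue frac 0.0 | 
[[342, 0, 49, 121, 5148], [394, 0, 77, 122, 7747], [330, 41, 3, 63, 124], [330, 114, 3, 11, 32], [412, 177, 48, 31, 474], [391, 191, 20, 27, 206], [410, 204, 43, 18, 137], [389, 220, 16, 9, 56], [330, 314, 12, 11, 36]]
top [[352, 134, 21, 9, 61], [345, 149, 11, 10, 47], [217, 188, 29, 22, 343], [137, 193, 79, 31, 1163]]
t 48.0 pos [ 0.51 -0.21  0.35] yaw 20.96 open 0.551 F [-0.3  -0.4   0.92] 0.0 q7 0.60
[183 292]
handle ((427.7596740722656, 224.9040069580078), (106.30873107910156, 13.81223201751709), 88.66433715820312)
lid ((626.3082885742188, 214.19676208496094), (24.342689514160156, 7.553824424743652), 83.47830200195312)
lid ((466.4579772949219, 248.18649291992188), (346.12603759765625, 332.96618652343
[... 2372 characters left out ...]
LLLLLLLLLLLLLLLLLLLLLLLLLLLLLLLLLLLLLLLLLLLLLLLLLLLL
..........LLLLLLLLLLLLLLLLLLLLLLLLLLLLLLLLLLLLLLLLLLLLLLLLLLLLLLLLLLLLLLLLLLLLLL
..........LLLLLLLLLLLLLLLLLLLLLLLLLLLLLLLLLLLLLLLLLLLLLLLLLLLLLLLLLLLLLLLLLLLLLL
..........LLLLLLLLLLLLLLLLLLLLLLLLLLLLLLLLLLLLLLLLLLLLLLLLLLLLLLLLLLLLLLLLLLLLLL
..........LLLLLLLLLLLLLLLLLLLLLLLLLLLLLLLLLLLLLLLLLLLLLLLLLLLLLLLLLLLLLLLLLLLLLL
...........LLLLLLLLLLLLLLLLLLLLLLLLLLLLLLLLLLLLLLLLLLLLLLLLLLLLLLLLLLLLLLLLLLLLL
..........LLLLLLLLLLLLLLLLLLLLLLLLLLLLLLLLLLLLLLLLLLLLLLLLLLLLLLLLLLLLLLLLLLLLLL
..........LLLLLLLLLLLLLLLLLLLLLLLLLLLLLLLLLLLLLLLLLLLLLLLLLLLLLLLLLLLLLLLLLLLLLL
..........LLLLLLLLLLLLLLLLLLLLLLLLLLLLLLLLLLLLLLLLLLLLLLLLLLLLLLL............PPP
```

Four on the rail. The lid has been knocked about 30 mm, to (0.428, 0.226) with yaw −1.2°. Fetching it there.

Request:
{"api": "step_arm", "payload": {
  "steps": [
    [[0, 0, 0], [0, 0, 10.2]],
    [[0, 0, 0], [0, 0, 10]],
    [[0, 0, 0], [0, 0, 1.9]],
    [[5, -1, 0], [0, 0, 0]],
    [[6, -1, 0], [0, 0, 0]],
    [[6, -1, 0], [0, 0, 0]],
    [[6, -1, 0], [0, 0, 0]],
    [[6, -1, 2], [0, 0, 0]],
    [[6, -1, 4], [0, 0, 0]],
    [[5, -1, 4], [0, 0, 0]],
    [[4, -1, 4], [0, 0, 0]],
    [[0, 0, 0], [0, 0, 0]]
  ]
}}

```text
clock: 49.58
tool_pos: [0.4333, 0.2205, 0.2175]
eef_rot: [0.71, 0.704, -0.002, -0.002]
contact_force: [0.5, -0.5, -0.9]
opening: 0.548
finger_force: 0.0
```

```bash
python3 d.py .4278 .2258 .15 -1.2 .4278 .2258 .0743 -1.2; python3 rail.py|tail -2
```

```text
t 49.6 pos [0.43 0.22 0.22] yaw -0.46 open 0.548 F [ 0.49 -0.52 -0.91] 0.0 q7 -0.66
turn [-0.34  0.04  0.74] shift [ 0.52 -0.56  6.75]
turn [0. 0. 0.] shift [0.   0.   7.57]
[[341, 0, 35, 121, 2754], [397, 0, 74, 123, 6762], [330, 41, 3, 63, 126], [330, 114, 3, 11, 32], [396, 177, 64, 40, 653], [395, 204, 58, 24, 196], [330, 314, 12, 11, 36]]
top [[352, 134, 21, 9, 66], [345, 149, 11, 10, 48], [137, 190, 101, 34, 1528]]
```

All four now stand in one row. Grasping the lid.

Request:
{"api": "step_arm", "payload": {
  "steps": [
    [[0.5, -0.6, 4], [0, 0, 0.7]],
    [[0, 0, 4], [0, 0, 0]],
    [[0, 0, 3.5], [0, 0, 0]],
    [[0, 0, 2.7], [0, 0, 0]],
    [[0, 0, 0], [0, 0, 0]],
    [[0, 0, 0], [0, 0, 0]]
  ]
}}

```text
clock: 50.42
tool_pos: [0.4316, 0.2221, 0.0795]
eef_rot: [0.719, 0.695, 0.001, 0.0]
contact_force: [0.9, 0.1, 0.8]
opening: 0.55
finger_force: 0.0
```

Request:
{"api": "step_arm", "payload": {
  "steps": [
    [[0, 0, 0], [0, 0, 0]],
    [[0, 0, 0], [0, 0, 0]],
    [[0, 0, 0], [0, 0, 0]],
    [[0, 0, 0], [0, 0, 0]],
    [[0, 0, 0], [0, 0, 0]]
  ],
  "claw": -1,
  "grip_force": 45
}}

```text
clock: 51.05
tool_pos: [0.4295, 0.2225, 0.0785]
eef_rot: [0.718, 0.696, -0.001, -0.0]
contact_force: [-2.7, -0.2, 5.1]
opening: 0.173
finger_force: 45.0
```

```bash
python3 d.py .4278 .2258 .31 -1.2 .4278 .2258 .31 .6 .553 -.267 .31 .6
```

```text
t 51.0 pos [0.43 0.22 0.08] yaw -1.75 open 0.173 F [-2.7  -0.22  5.15] 44.98318126425147 q7 -0.71
turn [-0.07  0.02 -0.55] shift [  0.32  -0.18 -23.15]
turn [ 0.   0.  -1.8] shift [0. 0. 0.]
turn [0. 0. 0.] shift [-49.41  12.     0.  ]
```

Request:
{"api": "step_arm", "payload": {
  "steps": [
    [[0, 0, -2], [0, 0, 0]],
    [[0, 0, -4], [0, 0, 0]],
    [[0, 0, -5], [0, 0, -2.4]],
    [[0, 0, -6], [0, 0, 0]],
    [[0, 0, -6], [0, 0, 0]],
    [[-3, 1, 0], [0, 0, 0]],
    [[-5, 1, 0], [0, 0, 0]],
    [[-5, 1, 0], [0, 0, 0]],
    [[-5, 1.5, 0], [0, 0, 0]],
    [[-5, 1.5, 0], [0, 0, 0]],
    [[-5, 1.5, 0], [0, 0, 0]],
    [[-5, 1.5, 0], [0, 0, 0]]
  ]
}}

```text
clock: 52.55
tool_pos: [0.5234, -0.1082, 0.3073]
eef_rot: [0.703, 0.711, -0.0, -0.001]
contact_force: [0.9, 0.1, -4.1]
opening: 0.176
finger_force: 45.0
```

Request:
{"api": "step_arm", "payload": {
  "steps": [
    [[-5, 1.5, 0], [0, 0, 0]],
    [[-5, 1.5, 0], [0, 0, 0]],
    [[-4, 0, 0], [0, 0, 0]],
    [[-2, 0, 0], [0, 0, 0]],
    [[0, 0, 0], [0, 0, 0]],
    [[0, 0, 0], [0, 0, 0]]
  ]
}}

```text
clock: 53.3
tool_pos: [0.5557, -0.2633, 0.308]
eef_rot: [0.702, 0.712, 0.001, -0.001]
contact_force: [-0.1, 1.8, -3.5]
opening: 0.177
finger_force: 45.0
```

```bash
python3 d.py .553 -.2718 .26 .65; python3 rail.py|tail -2; python3 - <<'E'
from h import *
a=snap('scene','held.png')
hsv=cv2.cvtColor(a['img'],cv2.COLOR_RGB2HSV)
E
```

```text
t 53.3 pos [ 0.56 -0.26  0.31] yaw 0.76 open 0.177 F [-0.12  1.8  -3.5 ] 44.97328419238329 q7 0.32
turn [-0.01 -0.15  0.11] shift [-0.84 -0.28  4.8 ]
[[342, 0, 49, 121, 5187], [393, 0, 78, 123, 7755], [330, 41, 3, 63, 131], [330, 114, 3, 11, 31], [396, 177, 64, 40, 656], [395, 204, 58, 24, 194], [330, 314, 12, 11, 36]]
top [[352, 134, 21, 9, 64], [346, 149, 10, 10, 47], [137, 190, 101, 34, 1524]]
```

```bash
python3 - <<'E'
from h import *
b=snap('top');s=sensors.get_state();p=s['tool_pos'];z=p[2]-.0785+.048
g=cv2.GaussianBlur(b['img'],(0,0),.7)[:,:,0].astype(np.float32)
def prof(P):
    q=proj(b,P).astype(np.float32); return cv2.remap(g,q[:,0][None],q[:,1][None],1)[0]
Y=np.arange(-.42,-.12,.001)
for x in (.59,.60,.61):
    v=prof(np.c_[np.full(len(Y),x+p[0]-.553),Y,np.full(len(Y),z)]);d=np.diff(v)
    i=np.argsort(-abs(d))[:6];print(x,[(round(Y[k],3),int(d[k])) for k in sorted(i)],'tcp y',p[1].round(4))
X=np.arange(.42,.70,.001)
for y in (-.34,-.2):
    v=prof(np.c_[X,np.full(len(X),y),np.full(len(X),z)]);d=np.diff(v)
    i=np.argsort(-abs(d))[:6];print(y,[(round(X[k],3),int(d[k])) for k in sorted(i)],'tcp x',p[0].round(4))
E
```

```text
0.59 [(np.float64(-0.257), 16), (np.float64(-0.256), 15), (np.float64(-0.254), 14), (np.float64(-0.168), -16), (np.float64(-0.167), -16), (np.float64(-0.166), -15)] tcp y -0.2645
0.6 [(np.float64(-0.245), 16), (np.float64(-0.244), 24), (np.float64(-0.243), 24), (np.float64(-0.242), 21), (np.float64(-0.241), 17), (np.float64(-0.167), -18)] tcp y -0.2645
0.61 [(np.float64(-0.245), 16), (np.float64(-0.244), 26), (np.float64(-0.243), 27), (np.float64(-0.242), 20), (np.float64(-0.241), 19), (np.float64(-0.166), -17)] tcp y -0.2645
-0.34 [(np.float64(0.543), -5), (np.float64(0.546), -5), (np.float64(0.562), 7), (np.float64(0.563), 7), (np.float64(0.564), 6), (np.float64(0.565), 6)] tcp x 0.5557
-0.2 [(np.float64(0.453), 14), (np.float64(0.469), -15), (np.float64(0.47), -16), (np.float64(0.63), -14), (np.float64(0.666), -15), (np.float64(0.667), -16)] tcp x 0.5557
```

The lid sits about +5 mm in y relative to the TCP, so I'll aim for y = −0.2732.

Request:
{"api": "step_arm", "payload": {
  "steps": [
    [[-0.9, -0.3, 2], [0, 0, 0]],
    [[0, 0, 2.5], [0, 0, 0]],
    [[0, 0, 0], [0, 0, 0]],
    [[0, 0, 0], [0, 0, 0]]
  ]
}}

```text
clock: 54.0
tool_pos: [0.5532, -0.2749, 0.2641]
eef_rot: [0.703, 0.711, 0.0, 0.001]
contact_force: [0.9, -0.5, -4.4]
opening: 0.173
finger_force: 45.0
```

```bash
python3 d.py .553 -.2732 .25 .65
```

```text
t 54.0 pos [ 0.55 -0.27  0.26] yaw 0.63 open 0.173 F [ 0.89 -0.53 -4.43] 44.973426181823015 q7 0.33
turn [ 0.09  0.02 -0.02] shift [ 0.17 -0.02  1.41]
```

Request:
{"api": "step_arm", "payload": {
  "steps": [
    [[0.1, 0, 1.5], [0, 0, 0]],
    [[0, 0, 1.0], [0, 0, 0]],
    [[0, 0, 1.0], [0, 0, 0]],
    [[0, 0, 0.5], [0, 0, 0]],
    [[0, 0, 0], [0, 0, 0]],
    [[0, 0, 0], [0, 0, 0]]
  ]
}}

```text
clock: 54.75
tool_pos: [0.5527, -0.2744, 0.2234]
eef_rot: [0.703, 0.711, 0.0, 0.0]
contact_force: [-0.1, -0.4, -3.8]
opening: 0.172
finger_force: 45.0
```

Request:
{"api": "step_arm", "payload": {
  "steps": [
    [[0, 0, 0.5], [0, 0, 0]],
    [[0, 0, 0.4], [0, 0, 0]],
    [[0, 0, 0.3], [0, 0, 0]],
    [[0, 0, 0], [0, 0, 0]]
  ]
}}

```text
clock: 55.25
tool_pos: [0.5522, -0.2742, 0.2108]
eef_rot: [0.703, 0.711, -0.0, -0.0]
contact_force: [-0.3, 0.6, -3.6]
opening: 0.176
finger_force: 45.0
```

```bash
python3 d.py .553 -.2732 .2085 .65
```

```text
t 55.2 pos [ 0.55 -0.27  0.21] yaw 0.59 open 0.176 F [-0.25  0.61 -3.61] 44.972998425364494 q7 0.32
turn [-0.04 -0.02 -0.06] shift [0.1  0.08 0.23]
```

No contact, and the lid is already below the liner top. Setting it down.

Request:
{"api": "step_arm", "payload": {
  "steps": [
    [[0, 0, 0.2], [0, 0, 0]],
    [[0, 0, 0.1], [0, 0, 0]],
    [[0, 0, 0], [0, 0, 0]],
    [[0, 0, 0], [0, 0, 0]]
  ]
}}

```text
clock: 55.75
tool_pos: [0.5527, -0.2743, 0.2085]
eef_rot: [0.703, 0.711, 0.0, 0.0]
contact_force: [-0.9, 0.3, 0.3]
opening: 0.18
finger_force: 45.0
```

Request:
{"api": "step_arm", "payload": {
  "steps": [
    [[0, 0, 0], [0, 0, 0]],
    [[0, 0, 0], [0, 0, 0]],
    [[0, 0, 0], [0, 0, 0]],
    [[0, 0, -2], [0, 0, 0]],
    [[0, 0, -4], [0, 0, 0]],
    [[0, 0, -6], [0, 0, 0]],
    [[0, 0, -5], [0, 0, 0]],
    [[6, -4, 0], [0, 0, 0]],
    [[6, -4, 0], [0, 0, 0]],
    [[6, -3, 0], [0, 0, 0]],
    [[6, 0, 0], [0, 0, 0]],
    [[6, 0, 0], [0, 0, 0]]
  ],
  "claw": 0
}}

```text
clock: 57.25
tool_pos: [0.4519, 0.0062, 0.3787]
eef_rot: [0.704, 0.71, 0.0, 0.001]
contact_force: [3.1, -0.8, -0.1]
opening: 0.499
finger_force: 0.0
```

Request:
{"api": "step_arm", "payload": {
  "steps": [
    [[6, 0, 0], [0, 0, 0]],
    [[6, 0, 0], [0, 0, 0]],
    [[6, 0, 0], [0, 0, 0]],
    [[6, 0, 0], [0, 0, 0]],
    [[0, 0, 0], [0, 0, 0]],
    [[0, 0, 0], [0, 0, 0]]
  ]
}}

```text
clock: 58.0
tool_pos: [0.4498, 0.244, 0.378]
eef_rot: [0.703, 0.711, -0.0, 0.0]
contact_force: [-0.3, -0.9, 0.1]
opening: 0.5
finger_force: 0.0
```

```bash
python3 d.py; python3 rail.py; python3 - <<'E'
from h import *
a=snap('scene');b=snap('top')
hsv=cv2.cvtColor(b['img'],cv2.COLOR_RGB2HSV);H,S,V=[hsv[:,:,i].astype(int) for i in range(3)]
def rect(m,box,z,n):
    x0,y0,x1,y1=box; k=np.zeros(m.shape,np.uint8);k[y0:y1,x0:x1]=m[y0:y1,x0:x1]*255
    c=max(cv2.findContours(k,0,2)[0],key=cv2.contourArea)[:,0].astype(float)
    print(n,[np.round(v,1) for v in cv2.minAreaRect((onz(b,c,z)[:,:2]*1000).astype(np.float32))])
rect((V<110)&(S<120),(365,195,435,230),.208,'handle')
rect((H>18)&(H<32)&(S>90)&(V>150),(385,245,420,280),.142,'hasp')
rect((S<40)&(V>170),(230,230,345,320),.018,'tray')
rect(((H<6)|(H>172))&(S>180)&(V>120),(230,230,345,320),.035,'red')
g=cv2.GaussianBlur(b['img'],(0,0),.7)[:,:,0].astype(np.float32)
t=np.arange(.15,.215,.0005)
# lid top edges at z=.178 -> centre
def edge(c,d,lo,hi):
    L=np.arange(lo,hi,.0005);P=np.array([[c[0]+d[0]*l,c[1]+d[1]*l,.178] for l in L]);q=proj(b,P).astype(np.float32)
    v=cv2.remap(g,q[:,0][None],q[:,1][None],1)[0];return L[np.argmax(abs(np.diff(v[::2])))*2]
print('edges +y',edge((.6,-.268),(0,1),.07,.115),'-y',edge((.6,-.268),(0,-1),.07,.115),'+x',edge((.554,-.23),(1,0),.055,.1))
# scene: silver/white staple pixels in the hasp, and side heights of lid corners
p=np.array([[.629,-.177,.178],[.629,-.359,.178]]);print(proj(a,p))
for row in hsv[252:278,385:420]: print(''.join('P' if 18<=h<=32 and s>90 and v>150 else 'w' if s<90 and v>140 else 'g' if v<90 else '.' for h,s,v in row))
E
```

```text
t 58.0 pos [0.45 0.24 0.38] yaw 0.58 open 0.500 F [-0.25 -0.89  0.08] 0.0 q7 -0.69
0.272 sc [455. 183.] blue frac 0.94 | 0.272 top [148. 205.] blue frac 0.69 | 
0.218 sc [441. 188.] blue frac 0.91 | 0.218 top [172. 201.] blue frac 0.64 | 
0.164 sc [426. 192.] blue frac 0.86 | 0.164 top [196. 197.] blue frac 0.68 | 
0.11 sc [410. 196.] blue frac 0.98 | 0.11 top [221. 193.] blue frac 0.6 | 
0.017 sc [382. 205.] blue frac 0.0 | 0.017 top [263. 186.] blue frac 0.0 | 
[[341, 0, 48, 121, 4471], [413, 0, 58, 123, 5083], [330, 41, 3, 63, 129], [396, 85, 9, 19, 95], [330, 114, 3, 11, 31], [396, 177, 64, 40, 654], [395, 204, 58, 24, 195], [330, 314, 12, 11, 36]]
top [[352, 134, 21, 9, 64], [346, 149, 10, 10, 47], [139, 190, 99, 34, 1475]]
handle [array([ 551. , -268.6]), array([ 15.1, 104.7]), np.float64(1.8)]
hasp [array([ 455.2, -271.8]), array([56. , 53.4]), np.float64(0.6)]
tray [array([476.9,  -9.6]), array([101.4, 161.4]), np.float64(12.2)]
red [array([463.1,  47.3]), array([10.4, 15.3]), np.float64(39.2)]
edges +y 0.08900000000000002 -y 0.09300000000000003 +x 0.07400000000000001
[[311.9
[... 287 characters left out ...]
wPPPPPPPPP......
....wwPPPPPPPPwwwwwwwPPPPPPPP......
....wwPPPPPPPPwwwwwwwPPPPPPPP......
.....wPPPPPPPPwwwwwwwPPPPPPPP......
.....wPPPPPPPPwwwwwwwPPPPPPPP......
.....w.PPPPPPPwwwwwwwPPPPPPPPP.....
.....wwPPPPPPPwwwwwww.PPPPPPPP.....
.....wwPPPPPPPPwwwwwwwPPPPPPPP.....
.....wwPPPPPPPPwwwwwwwPPPPPPPP.....
.....wwPPPPPPPPww.wwwwPPPPPPPP.....
.....wwPPPPPPPPPwwwwwwPPPPPPPP.....
......wPPPPPPPPwwwwwwwPPPPPPPPP....
......wwPPPPPPPwwwwwwwPPPPPPPPP....
......wwPPPPPPPPwwwwwwPPPPPPPPP....
......wwPPPPPPPPwwwwwPPPPPPPPPP....
......wwPPPPPPPPPPPPPPPPPPPPPPP....
........PPPPPPPPPPPPPPPPPPPPPPP....
........PPPPPPPPPPPPPPPPP..........
........PPPPPPPPPP.................
...................................
```

```bash
python3 - <<'E'
from h import *
a=snap('scene')['img'];o=cv2.imread('pics/s0.png')[:,:,::-1]
def lid(i):
    h=cv2.cvtColor(np.ascontiguousarray(i),cv2.COLOR_RGB2HSV);m=((h[:,:,2]>165)&(h[:,:,0]<20)&(h[:,:,1]>100)).astype(np.uint8)*255
    k=np.zeros_like(m);k[225:290,200:320]=m[225:290,200:320]
    c=max(cv2.findContours(k,0,2)[0],key=cv2.contourArea)[:,0]; return [tuple(map(int,c[f(c)])) for f in(lambda c:c[:,0].argmin(),lambda c:c[:,0].argmax(),lambda c:c[:,1].argmin(),lambda c:c[:,1].argmax())],cv2.contourArea(c)
print(lid(o));print(lid(a))
s=lambda dx,dy:np.abs(np.roll(a,(dy,dx),(0,1))[235:335,205:320].astype(int)-o[235:335,205:320]).mean().round(2)
print({(dx,dy):s(dx,dy) for dx in(-2,-1,0,1,2) for dy in(-2,-1,0,1,2)})
E
```

```text
([(206, 254), (309, 255), (261, 225), (239, 286)], 3155.5)
([(205, 254), (308, 254), (271, 226), (238, 286)], 3141.5)
{(-2, -2): np.float64(9.99), (-2, -1): np.float64(8.98), (-2, 0): np.float64(7.65), (-2, 1): np.float64(6.14), (-2, 2): np.float64(7.37), (-1, -2): np.float64(9.02), (-1, -1): np.float64(7.13), (-1, 0): np.float64(5.44), (-1, 1): np.float64(4.64), (-1, 2): np.float64(7.48), (0, -2): np.float64(8.31), (0, -1): np.float64(5.68), (0, 0): np.float64(2.98), (0, 1): np.float64(4.43), (0, 2): np.float64(7.51), (1, -2): np.float64(7.75), (1, -1): np.float64(4.92), (1, 0): np.float64(2.62), (1, 1): np.float64(4.64), (1, 2): np.float64(7.46), (2, -2): np.float64(7.59), (2, -1): np.float64(4.95), (2, 0): np.float64(4.37), (2, 1): np.float64(6.04), (2, 2): np.float64(7.86)}
```

The lid's corners are within a pixel of their original places, so it is seated level. The pin is in the tray and all the handles are at the stop. Handing in.

```bash
python3 -c "
from plant import finish_job; print(finish_job())"
```

```text
the job is handed in; nothing more can be done
None
```

The job is handed in, result not reported back: the pin lies in the white tray, all four brush handles hang in a row against the rail's stop, and the lid is back level on the chest with the staple up through its hasp plate.

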